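# Tighten the recessed nut of the airbrush compressor

## Robot

A 7-joint arm with a two-finger parallel gripper is mounted at the origin on a cart in front of the work surface, level with it; the furniture and walls round the work are solid. World frame = base frame: x ahead of the robot, y to its left, z up, the work surface at z = 0. Lengths are in m, angles in rad, forces in N, time in s.
With the tool pointing down it reaches from about 0.4 to 0.9 m from the base axis. Payload 5.6 kg.
Tool frame: the origin (TCP) lies at the very end of the fingers, on their centre line; the grasp point (between the pads) lies manip.grasp_offset behind it (manip.grasp_offset is the distance from the TCP to the grasp point, in m); z points along the fingers, y is the direction in which the jaws open and shut (so a half turn about z gives the same grasp; the last joint's range is limited). The gripper opens to 92 mm and grips with 3 to 60 N. Pads are 20 mm wide; open, the fingers measure 128 mm over their backs; the gripper's body (75 mm by 189 mm) begins 69 mm behind the grasp point.
Start: joints at [1.177, 0.468, -0.012, 1.603, 0.006, 1.071, -0.056], TCP at [0.223, -0.61, 0.215] pointing down, gripper open.
Joint ranges: [-2.53, 2.53], [-0.31, 2.02], [-1.57, 1.55], [0.28, 2.44], [-1.29, 4.43], [0.15, 1.84], [-2.92, 2.92]. Speed limits (rad/s): [2.57, 2.57, 3.14, 3.14, 3.14, 3.14, 3.14].

## Interface

Orientations are given as a unit quaternion [w, x, y, z].
In Python, from bench import manip gives the robot as it stands.
- The arm moves only by the shell command python3 -m jog 'ROWS' [FORCE]. ROWS is JSON, a list of rows, each a list of 3 entries, a list of its own where there are three numbers: the shift along the tool's x, y, z each as a share of 0.3 m, from -1 to 1, then the turn, a rotation vector about the tool's x, y, z each as a share of pi rad, from -1 to 1, then the closure, from 0 (fully open) to 1 (shut). A call has 1 to 8 rows; each row is the pose to reach, as a shift and turn from the pose measured when the call began, along the tool's axes at that moment, turning the shorter way round; what a row does not reach only later rows make up. A row lasts 1/10 s, in which the tool goes at most 50 mm and 8.59 degrees, less where a joint would pass 70% of its speed; a pose out of reach is approached as far as the arm can. A call with a number of a shift or a turn outside -1 to 1 is refused whole. A call with a gripper value outside its range is refused whole. The fingers move at their own pace and stop on an object; FORCE is the grip in N (left out, the last holds). Time passes only in rows, so rows that repeat a pose let the fingers close. It gives the time, the measured TCP pose, the force and the opening at its end, in the units of the state.
- manip.observe(): the state, without advancing time (a new reading comes with each control period).
- manip.read_camera(name): name is "scene" or "top"; returns the picture (480x640x3 uint8, red, green, blue); there is no depth.
- manip.get_calibration(name): a dict with "K" (3x3 intrinsics, pixels), "dist" ([k1, k2, p1, p2, k3] as OpenCV has them; the pictures are not rectified), "rvec" (rotation vector, rad) and "tvec" (3), from world to camera coordinates, as OpenCV has them. Camera axes: x right, y down, z forward; pixel columns grow to the right and rows downward; lengths in m; the calibration is good to about 2 mm. A picture is of the moment at which its call begins. get_calibration takes no time and is no camera call.
- manip.finish_job(): hands the job in, once; it reports no verdict.
The state is a dict: "time_s": time; "qpos": joint angles; "dq": joint speeds; "joint_torque": joint torques, N m; "position": TCP position; "eef_rot": TCP orientation; "wrist_force": force on the tool from outside, world axes, zero at the start; "torque": the same for the moment, N m; "width": finger opening in m.
Only numpy, scipy, OpenCV 4.12 (cv2) and the standard library are available. Lean on these libraries where they do the work, as an engineer would, in place of code of your own. Each camera call takes 0.05 s, during which the arm holds its last target.

## Task

Take the long blue-handled socket wrench out of its stand and put it down the slanting pump barrel of the airbrush compressor until its socket is fully home over the nut at the bottom; feel for the angle at which it drops on. Screw the nut clockwise (seen from the handle) until it comes up tight against its stop, taking a fresh grip on the handle when needed. Leave the wrench standing on the nut, let go of it, and do not disturb the jar, the mug or the glue bottle.

Things in the scene. Friction and masses are not known exactly. Their poses are not given: they have to be found in the camera images.
- wrench_grip (a point): Loose wrench, 162 mm long, about 0.26 kg, upright in its stand at first. This is the centre of its blue hexagonal handle: 36 mm across flats, 42 mm across corners, 48 mm long, 135 mm from the socket mouth. z runs along the wrench from socket to handle end; x is square to one pair of flats, other pairs 60 degrees apart. Below the handle a bare shaft, 18 mm thick.
- wrench_tip (a point): Centre of the wrench's open socket mouth, axes as wrench_grip. Six-sided socket 26 mm across flats, 20 mm deep, flats in line with the handle flats; on the nut it has an angular play of about 9 degrees either way. Outside 37 mm across; a guide collar of 36.8 mm diameter sits 58 to 72 mm from the mouth.
- bore_mouth (a point): Centre of the open mouth of the aluminium pump barrel of the compressor (fixed, fronting roughly to the robot; its motor, 110 mm high, lies left of the barrel). z points out of the barrel along its axis, which leans 25 degrees from vertical towards the compressor's front. The bore is about 42 mm wide, flared to 53 mm over its last 8 mm, and 85 mm deep to the floor. The outside is 57 to 67 mm wide.
- nut_seat (a point): Point on the barrel axis 81 mm down from the mouth, on the nut's flange: the wrench tip rests here when the socket is fully home. Axes as bore_mouth. The brass hexagonal nut (24 mm across flats, chamfered at the top) stands 16 mm up the bore from here: a socket that does not match its corners stops 16 mm short. Which way the corners face is not told and must be felt for.
- nut (a joint): How far the nut has been screwed in, rad, 0 to its hard stop at 2.1; grows as the nut turns clockwise seen from the barrel's mouth. It starts between 0 and 0.35, turns stiffly (friction torque about 0.2 N m) and stays where it is left. It says nothing of where the corners face.
- green_jar_c (a point): Bystander: glass jar with green lid, 70 mm wide, 90 mm high; its centre.
- orange_mug_c (a point): Bystander: orange plastic mug, 69 mm wide plus handle, 68 mm high; its centre.
- glue_bottle_c (a point): Bystander: white glue bottle with red cap, 38 mm wide, 130 mm high; its centre.
- stand: Fixed round wooden stand, 92 mm wide at the foot, 42 mm high; origin at the centre of its underside, z up. The wrench stands in its upright hole (46 mm wide, flared at the top), the socket mouth 8 mm above the desk.
Things that resemble listed ones, but are neither listed nor needed, are in the scene too. Leave any orange look-alike of the part that bears wrench_grip alone.

How it is judged:
By the outcome, as a careful person would: the job done as asked, in the order asked, and still so for the second after the job is handed in, with the robot touching nothing.
It also fails if it takes over 64 s, if anything falls off the work surface, if the arm or the gripper's body presses on something with over 40 N, if the wrist force passes 120 N, or if a joint passes its speed limit or range.

## Working session

There is one attempt and no reset: what is moved stays moved. The work goes in short steps, Python scripts to look and compute and a shell command to move; the robot and the scene stay as the last step left them, time stands still between calls to the robot, and variables do not carry over. Pictures are saved under pics/ and viewed, and the job is handed in when it is done.

```bash
ls; mkdir -p pics; python3 - <<'E'
from bench import manip
import cv2,numpy as np
print(manip.observe()); print(manip.grasp_offset)
for n in ("scene","top"):
    im=manip.read_camera(n); cv2.imwrite(f"pics/{n}0.png",im[:,:,::-1]); print(n,manip.get_calibration(n))
E
```

```text
pics
{'time_s': 0.0, 'qpos': array([ 1.17698057,  0.46839275, -0.01162634,  1.60363148,  0.00597198,
        1.07138399, -0.05630268]), 'dq': array([ 0.00123192, -0.00182242, -0.00095236,  0.00037591, -0.00070815,
       -0.00079123, -0.00015795]), 'joint_torque': array([-9.44480053e-04, -5.20576715e+01, -1.22692893e-02, -2.43743044e+01,
       -5.65705611e-02,  1.72270444e-02,  1.47957985e-04]), 'position': array([ 0.22313425, -0.60987388,  0.21362699]), 'eef_rot': array([-8.67890900e-04,  9.84660204e-01,  1.74480629e-01, -1.99013253e-04]), 'wrist_force': array([0.36264352, 0.20789498, 0.20399702]), 'torque': array([ 0.00422575, -0.02198015, -0.00330279]), 'width': 0.09150820466011841}
0.0187
scene {'K': array([[480.9754936 ,   0.        , 331.5398361 ],
       [  0.        , 480.9754936 , 243.11464296],
       [  0.        ,   0.        ,   1.        ]]), 'dist': array([0.00075018, 0.        , 0.        , 0.        , 0.        ]), 'rvec': array([ 2.0747543 ,  0.35348948, -0.20519007]), 'tvec': array([-0.54768986, -0.01417805,  1.3180503 ])}
top {'K': array([[585.07896957,   0.        , 324.62222521],
       [  0.        , 585.07896957, 239.4041946 ],
       [  0.        ,   0.        ,   1.        ]]), 'dist': array([0.04553973, 0.        , 0.        , 0.        , 0.        ]), 'rvec': array([ 2.1581584 , -2.20155297,  0.07792821]), 'tvec': array([0.01160533, 0.59702903, 1.5918372 ])}
```

View pics/scene0.png

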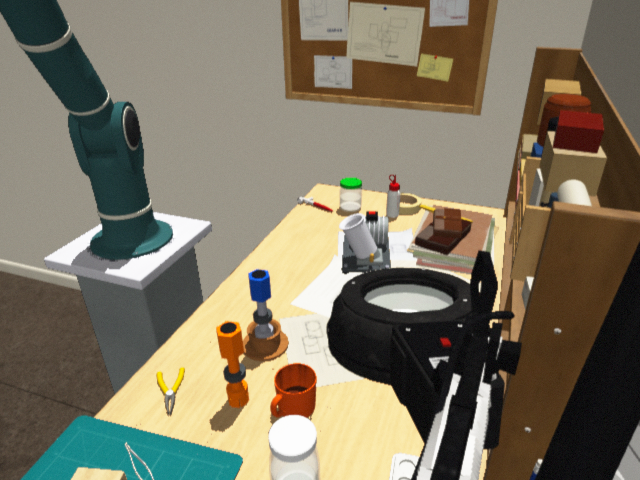

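View pics/top0.png

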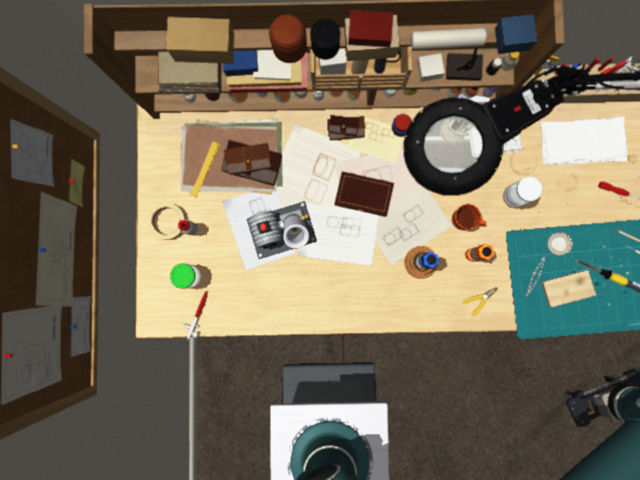

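The top view shows the robot base at the bottom, with +x up and -y to the right. There are two candidates for the wrench:
- **Blue-handled tool:** in the round wooden stand, at scene (260,285) and top (428,261).
- **Orange look-alike:** standing at scene (230,350) and top (484,253).

The blue one in the wooden stand fits the description. I'll confirm it in enlarged crops.

```bash
cat > h.py <<'E'
import numpy as np,cv2
from bench import manip
C={n:manip.get_calibration(n) for n in("scene","top")}
def proj(n,P):
    c=C[n];return cv2.projectPoints(np.atleast_2d(np.array(P,float)),c["rvec"],c["tvec"],c["K"],c["dist"])[0][:,0]
def ray(n,uv):
    c=C[n];R=cv2.Rodrigues(c["rvec"])[0];x=cv2.undistortPoints(np.array([[uv]],float),c["K"],c["dist"])[0,0]
    d=R.T@np.array([x[0],x[1],1]);return -R.T@c["tvec"],d/np.linalg.norm(d)
def atz(n,uv,z):
    o,d=ray(n,uv);return o+d*(z-o[2])/d[2]
def tri(a,b):
    o1,d1=ray("scene",a);o2,d2=ray("top",b)
    s=np.linalg.lstsq(np.c_[d1,-d2],o2-o1,rcond=None)[0];p=o1+s[0]*d1;q=o2+s[1]*d2
    return (p+q)/2,np.linalg.norm(p-q)
E
python3 - <<'E'
import cv2,numpy as np
s=cv2.imread("pics/scene0.png");t=cv2.imread("pics/top0.png")
def crop(im,x,y,w,h,k,name):
    cv2.imwrite(name,cv2.resize(im[y:y+h,x:x+w],None,fx=k,fy=k,interpolation=cv2.INTER_CUBIC))
crop(s,190,250,130,100+10,6,"pics/c1.png")
crop(t,390,200,130,97,6,"pics/c2.png")
crop(s,320,190,100,95,6,"pics/c3.png")
crop(t,220,190,120,90,6,"pics/c4.png")
E
```

```text
(no output)
```

View pics/c1.png

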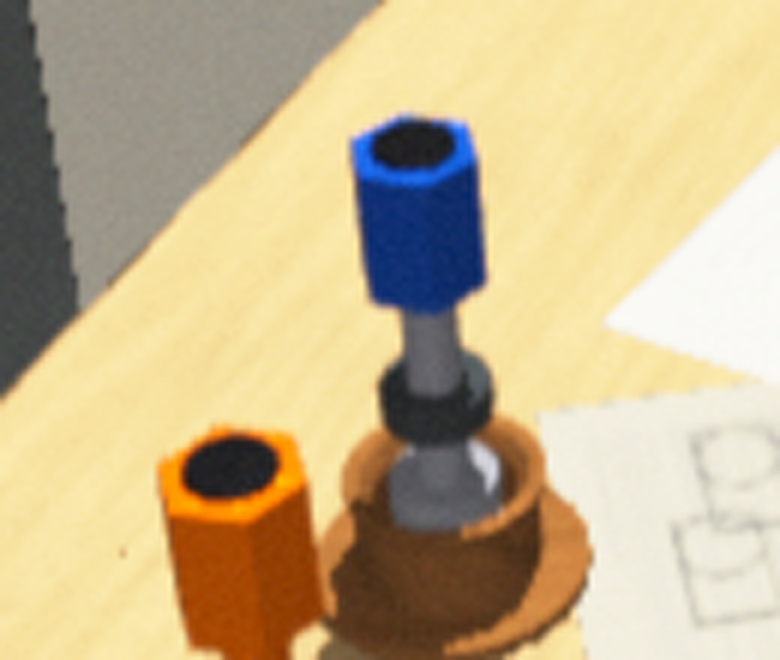

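View pics/c2.png

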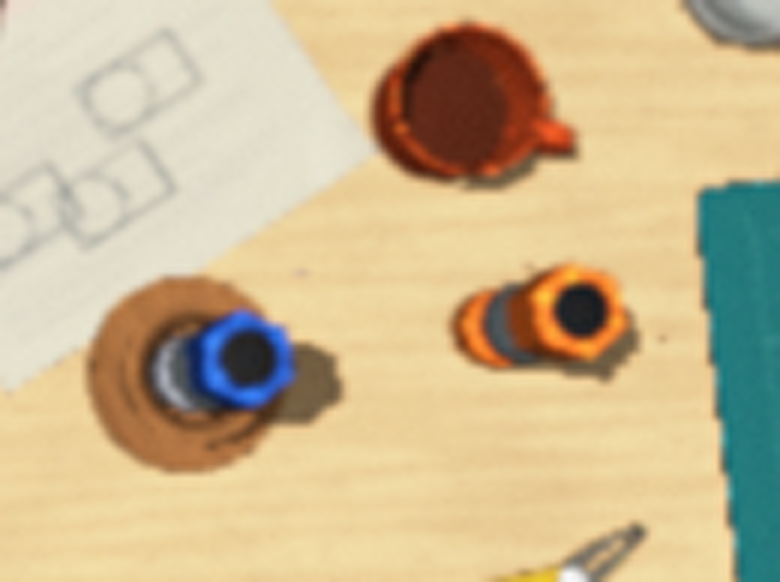

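View pics/c3.png

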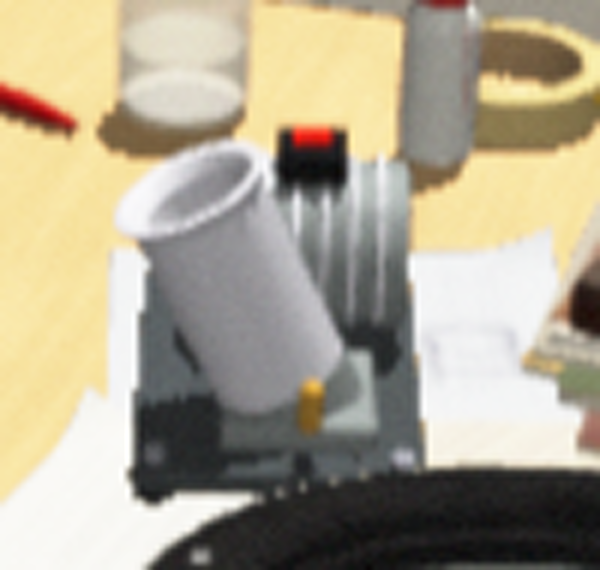

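View pics/c4.png

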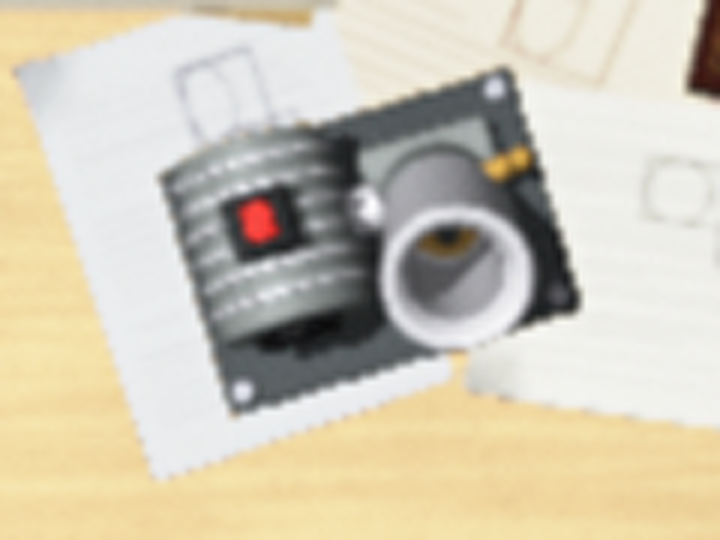

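Crops confirm the blue wrench, hexagonal with a socket and collar and standing in the wooden stand. The orange one has no stand. The barrel mouth is at about top (296,236) and scene (352,222). I'll make larger crops to fit the mouth ellipse and the hexagon.

```bash
python3 - <<'E'
import cv2,numpy as np
s=cv2.imread("pics/scene0.png");t=cv2.imread("pics/top0.png")
def crop(im,x,y,w,h,k):
    o=cv2.resize(im[y:y+h,x:x+w],None,fx=k,fy=k,interpolation=cv2.INTER_CUBIC)
    for i in range(0,w,5): cv2.line(o,(i*k,0),(i*k,6 if i%10 else 14),(0,0,255),1); 
    for i in range(0,w,10): cv2.putText(o,str(x+i),(i*k,24),0,.35,(0,0,255),1)
    for i in range(0,h,5): cv2.line(o,(0,i*k),(6 if i%10 else 14,i*k),(0,0,255),1)
    for i in range(0,h,10): cv2.putText(o,str(y+i),(14,i*k+4),0,.35,(0,0,255),1)
    return o
a=crop(t,278,212,36,40,10);b=crop(s,335,205,45,40,10)
h=np.zeros((400,360+450,3),np.uint8);h[:,:360]=a;h[:,360:]=b;cv2.imwrite("pics/d1.png",h[:,:800])
a=crop(t,415,245,36,40,10);b=crop(s,240,262,40,40,10)
cv2.imwrite("pics/d2.png",np.hstack([a,b]))
E
```

```text
(no output)
```

View pics/d1.png

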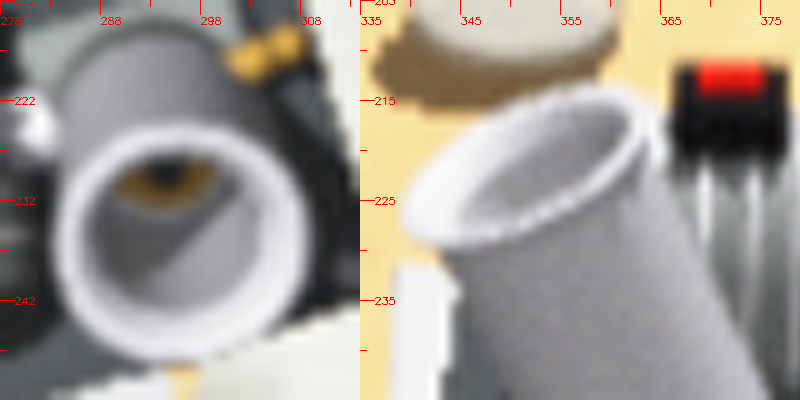

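View pics/d2.png

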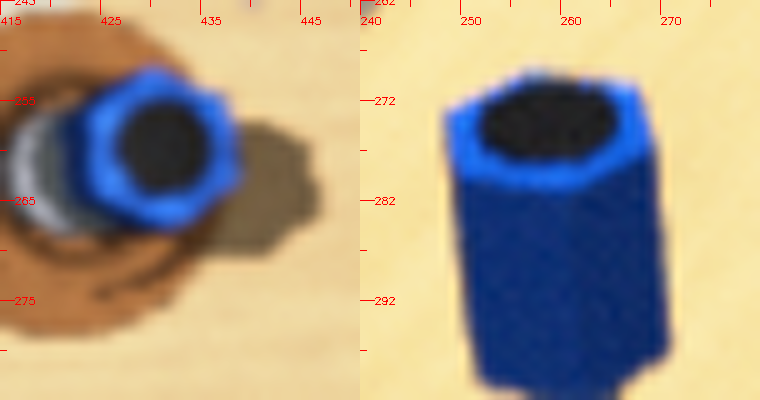

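```bash
cat > fit.py <<'E'
from h import *
from scipy.optimize import least_squares as LS
o=-0.45
mt=np.array([(183,123),(52,240),(178,360),(313,240),(80,165),(283,162),(83,325),(275,332)])/10+[278,212]+o
ms=(np.array([(403,225),(430,247),(600,80),(648,110),(640,150),(545,225),(470,248),(440,160),(520,102)])-[360,0])/10+[335,205]+o
def fr(az,lean=np.radians(25)):
    z=np.array([np.sin(lean)*np.cos(az),np.sin(lean)*np.sin(az),np.cos(lean)])
    y=np.array([-np.sin(az),np.cos(az),0]);x=np.cross(y,z);return np.c_[x,y,z]
th=np.linspace(0,2*np.pi,181)
def circ(c,az,r):
    F=fr(az);return c+r*(np.outer(np.cos(th),F[:,0])+np.outer(np.sin(th),F[:,1]))
def dist(n,P,pts):
    q=proj(n,P).astype(np.float32).reshape(-1,1,2)
    return [cv2.pointPolygonTest(q,tuple(map(float,p)),True) for p in pts]
def f(p): 
    P=circ(p[:3],p[3],p[4]);return np.r_[dist("top",P,mt),dist("scene",P,ms),(p[4]-.0335)/.0005]
if __name__=="__main__":
    c0,g=tri(ms.mean(0),mt.mean(0));print("tri",c0,g)
    r=LS(f,[*c0,np.radians(200),.0335],x_scale=[.01,.01,.01,.1,.001],diff_step=1e-4);print("mouth",r.x[:3].round(4),np.degrees(r.x[3]).round(1),r.x[4],"rms px",np.sqrt(np.mean(r.fun**2)),r.fun.round(2))
    ht=np.array([(155,65),(228,97),(242,178),(168,230),(90,195),(85,112)])/10+[415,245]+o
    hs=(np.array([(445,112),(540,70),(637,85),(655,155),(560,190),(460,180)])-[360,0])/10+[240,262]+o
    c0,g=tri(hs.mean(0),ht.mean(0));print("hex tri",c0,g)
    def hx(p): a=p[3]+np.radians(30)+np.arange(6)*np.pi/3;return p[:3]+.0208*np.c_[np.cos(a),np.sin(a),0*a]
    def nn(n,P,pts):
        q=proj(n,P);D=np.linalg.norm(pts[:,None]-q[None],axis=2);return D.min(1)
    best=min((LS(lambda p:np.r_[nn("top",hx(p),ht),nn("scene",hx(p),hs)],[*c0,a],x_scale=[.01,.01,.01,.1]) for a in np.radians([0,15,30,45])),key=lambda r:r.cost)
    print("hex",best.x[:3].round(4),"flat az deg mod60",np.degrees(best.x[3])%60,best.fun.round(2))
    # base plate direction
    for z in(.01,.02):
        b=[atz("top",np.array(u)/6+[220,190]-.4,z) for u in((492,88),(560,293),(242,390))]
        d1=b[1]-b[0];d2=b[1]-b[2];print(z,np.round(b,3).tolist(),np.degrees(np.arctan2(d1[1],d1[0])),np.degrees(np.arctan2(d2[1],d2[0])))
    # bystanders
    for n,uv,z in(("jar",(184,277),.09),("mug",(468,217),.068),("glue",(184,226),.13),("motor",(263,227),.11)):
        print(n,atz("top",uv,z).round(3))
E
python3 fit.py
```

```text
tri [0.60172252 0.07489187 0.11677975] 0.00232343138475068
mouth [0.6021 0.0744 0.1185] 197.0 0.03349846430628107 rms px 0.5479622318180678 [ 0.86  0.04 -0.17 -0.42  0.16  0.11 -0.44 -1.11  1.18  0.34 -0.59 -0.14
 -0.41 -0.33 -0.04  0.9  -0.1  -0.  ]
hex tri [ 0.53273024 -0.26453329  0.1652201 ] 0.003291441066558569
hex [ 0.5332 -0.2643  0.1653] flat az deg mod60 33.53915937690557 [1.1  0.65 0.99 0.92 0.93 0.99 0.83 0.98 0.25 0.71 0.63 1.18]
0.01 [[0.698, 0.062, 0.01], [0.601, 0.032, 0.01], [0.559, 0.18, 0.01]] -162.75419450384283 -74.13150916171278
0.02 [[0.697, 0.062, 0.02], [0.601, 0.032, 0.02], [0.559, 0.179, 0.02]] -162.75419450384283 -74.1315091617128
jar [0.5   0.371 0.09 ]
mug [ 0.646 -0.386  0.068]
glue [0.631 0.361 0.13 ]
motor [0.626 0.16  0.11 ]
```

```bash
cat >> h.py <<'E'
from scipy.spatial.transform import Rotation as Ro
def cur():
    s=manip.observe();return np.array(s["position"]),Ro.from_quat(np.roll(s["eef_rot"],-1)),s
def goto(p,Rt):
    """print the shift and turn shares for target TCP pose"""
    P,R,s=cur();d=R.inv().apply(np.array(p)-P)/.3;r=(R.inv()*Rt).as_rotvec()/np.pi
    print("shift",d.round(4).tolist(),"turn",r.round(4).tolist(),"rows>=",max(np.linalg.norm(d)*.3/.05,np.linalg.norm(r)*180/8.59).__round__(1))
def down(az,tilt=0,taz=0):
    """tool z = down (or along -barrel axis leaning tilt towards azimuth taz), tool y azimuth az deg"""
    z=-np.array([np.sin(tilt)*np.cos(taz),np.sin(tilt)*np.sin(taz),np.cos(tilt)])
    y=np.array([np.cos(np.radians(az)),np.sin(np.radians(az)),0]);y=y-z*(y@z);y/=np.linalg.norm(y)
    return Ro.from_matrix(np.c_[np.cross(y,z),y,z])
E
python3 - <<'E'
from h import *
print("lamp ring c",tri((418,320),(453,146)))
print("lamp left/near edges atz .2", [atz("top",u,.2).round(3).tolist() for u in((404,146),(453,195))])
print("lamp scene left edge",tri((328,330),(453,195)),tri((480,300),(455,98)))
print("decoy top",tri((230,329),(486,251)),"stand",atz("top",(420.5,262),.02))
P,R,s=cur();print(R.as_matrix().round(3))
print(proj("scene",[P]),proj("top",[P]))
goto([.45,-.33,.25],down(-26.5)); goto([.533,-.264,.21],down(-26.5))
E
```

```text
lamp ring c (array([ 0.82238409, -0.32453568,  0.18495903]), np.float64(0.01990548211897811))
lamp left/near edges atz .2 [[0.812, -0.202, 0.2], [0.687, -0.319, 0.2]]
lamp scene left edge (array([ 0.69418038, -0.33341774,  0.13775617]), np.float64(0.004011086695933635)) (array([ 0.91443437, -0.32212999,  0.24464414]), np.float64(0.0019334277576058935))
decoy top (array([ 0.55195102, -0.40443044,  0.1564565 ]), np.float64(0.005755216977585477)) stand [ 0.52973588 -0.2626973   0.02      ]
[[ 0.939  0.344 -0.001]
 [ 0.344 -0.939  0.001]
 [-0.    -0.002 -1.   ]]
[[-68.6854777  337.87476038]] [[586.25572147 386.42861276]]
shift [1.0308, -0.6167, -0.1201] turn [-0.0005, -0.0001, -0.2411] rows>= 7.2
shift [1.3663, -0.728, 0.0134] turn [-0.0005, -0.0001, -0.2411] rows>= 9.3
```

```bash
python3 -m jog '[[[0.3,-0.2,-0.12],[0,0,-0.06],0],[[0.5,-0.3,-0.12],[0,0,-0.12],0],[[0.65,-0.4,-0.12],[0,0,-0.18],0],[[0.8,-0.5,-0.12],[0,0,-0.24],0],[[1,-0.6,-0.12],[0,0,-0.241],0],[[1,-0.6,-0.12],[0,0,-0.241],0],[[1,-0.6,-0.12],[0,0,-0.241],0],[[1,-0.6,-0.12],[0,0,-0.241],0]]'; python3 - <<'E'
from h import *
P,R,s=cur();print(P,s["qpos"].round(2),R.as_matrix().round(3).tolist())
goto([.533,-.264,.21],down(-26.5))
E
```

```text
time_s: 0.9
position: [0.4477, -0.331, 0.2503]
eef_rot: [-0.001, 0.848, 0.531, 0.002]
wrist_force: [-0.3, 0.1, -0.6]
width: 0.0919
[ 0.44771102 -0.33104625  0.25028613] [ 0.83  0.3  -0.31  1.78  0.1   1.08  0.04] [[0.437, 0.9, 0.002], [0.9, -0.437, 0.004], [0.004, -0.0, -1.0]]
shift [0.3246, 0.1582, 0.1357] turn [-0.0001, -0.0014, 0.0034] rows>= 2.3
```

```bash
python3 -m jog '[[[0.12,0.05,0.05],[0,0,0],0],[[0.25,0.12,0.08],[0,-0.001,0.003],0],[[0.325,0.158,0.11],[0,-0.001,0.003],0],[[0.325,0.158,0.11],[0,-0.001,0.003],0],[[0.325,0.158,0.11],[0,-0.001,0.003],0]]'; python3 - <<'E'
from h import *
P,R,s=cur();print(P,s["qpos"].round(2))
for n in("scene","top"): cv2.imwrite(f"pics/{n}1.png",manip.read_camera(n)[:,:,::-1])
s=cv2.imread("pics/scene1.png");t=cv2.imread("pics/top1.png")
a=cv2.resize(s[190:310,200:320],None,fx=4,fy=4,interpolation=cv2.INTER_CUBIC);b=cv2.resize(t[200:300,370:470],None,fx=4,fy=4,interpolation=cv2.INTER_CUBIC)
h=np.zeros((480,880,3),np.uint8);h[:,:480]=a;h[:400,480:]=b
cv2.imwrite("pics/e1.png",h[:,:800])
print(proj("scene",[P]),proj("top",[P]))
E
```

```text
time_s: 1.4
position: [0.5324, -0.2643, 0.217]
eef_rot: [-0.001, 0.85, 0.527, -0.0]
wrist_force: [-0.4, 0.1, 0.4]
width: 0.092
[ 0.53239331 -0.26425672  0.21695406] [ 0.66  0.4  -0.33  1.72  0.15  1.04 -0.18]
[[255.14272762 250.06650619]] [[433.97909231 257.80088171]]
```

View pics/e1.png

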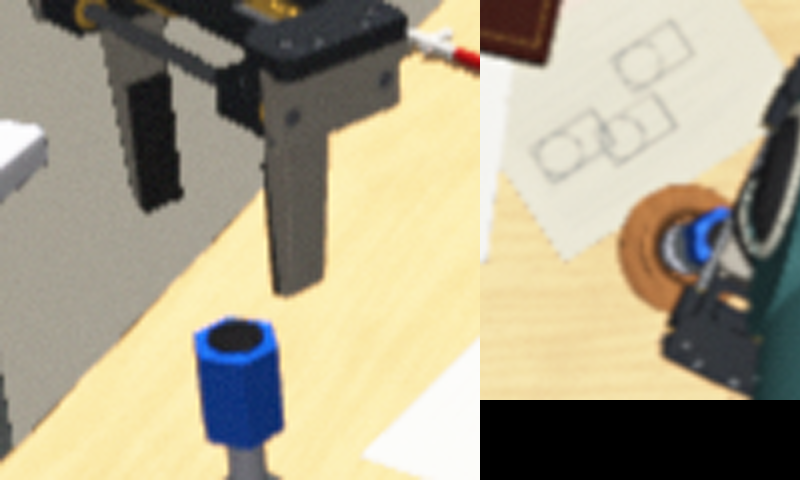

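```bash
python3 - <<'E'
from h import *
P,R,s=cur();M=R.as_matrix()
s_=cv2.imread("pics/scene1.png");k=5
im=cv2.resize(s_[190:310,200:340],None,fx=k,fy=k,interpolation=cv2.INTER_CUBIC)
for sg in(1,-1):
    q=[P+M[:,1]*sg*a+M[:,0]*b for a,b in((.046,.01),(.064,.01),(.064,-.01),(.046,-.01))]
    u=((proj("scene",q)-[200,190]+.5)*k).astype(np.int32);cv2.polylines(im,[u],True,(0,255,0),1)
hz=np.array([.5332,-.2643,.1653]);a=np.radians(33.5+30+60*np.arange(6))
for z in(.167,.119):
    u=((proj("scene",np.c_[.5332+.0208*np.cos(a),-.2643+.0208*np.sin(a),z+0*a])-[200,190]+.5)*k).astype(np.int32);cv2.polylines(im,[u],True,(0,0,255),1)
cv2.imwrite("pics/e2.png",im)
E
```

```text
(no output)
```

View pics/e2.png

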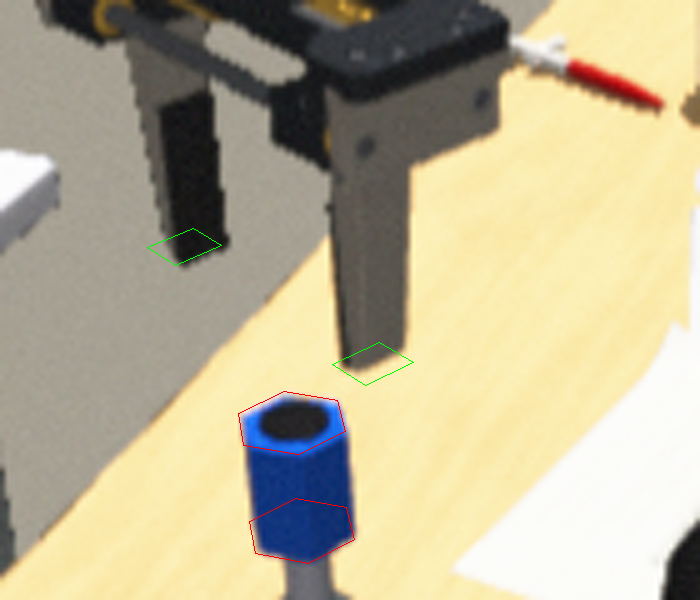

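```bash
python3 -m jog '[[[0,0,0.1],[0,0,0],0],[[0.002,0,0.2],[0,0,0],0],[[0.002,0,0.27],[0,0,0],0],[[0.002,0,0.31],[0,0,0],0],[[0.002,0,0.31],[0,0,0],0]]'; python3 - <<'E'
from h import *
P,R,s=cur();print(P,s["wrist_force"].round(1))
for n in("scene","top"): cv2.imwrite(f"pics/{n}2.png",manip.read_camera(n)[:,:,::-1])
s_=cv2.imread("pics/scene2.png");cv2.imwrite("pics/e3.png",cv2.resize(s_[220:320,200:320],None,fx=6,fy=6,interpolation=cv2.INTER_CUBIC))
E
```

```text
time_s: 2.0
position: [0.5306, -0.2659, 0.1236]
eef_rot: [-0.001, 0.851, 0.525, -0.001]
wrist_force: [-1.1, 0.3, -0.1]
width: 0.0923
[ 0.5305703  -0.26588956  0.12358579] [-1.1  0.3 -0.1]
```

View pics/e3.png

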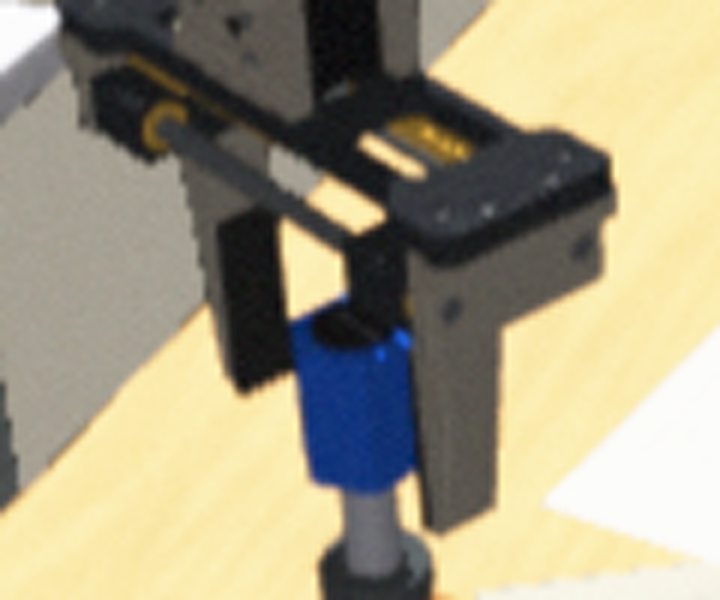

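```bash
python3 - <<'E'
from h import *
P,R,s=cur();M=R.as_matrix();k=6
print(P)
im=cv2.resize(cv2.imread("pics/scene2.png")[220:320,200:320],None,fx=k,fy=k,interpolation=cv2.INTER_CUBIC)
for sg in(1,-1):
    q=[P+M[:,1]*sg*a+M[:,0]*b for a,b in((.046,.01),(.064,.01),(.064,-.01),(.046,-.01))]
    u=((proj("scene",q)-[200,220]+.5)*k).astype(np.int32);cv2.polylines(im,[u],True,(0,255,0),1)
y=np.degrees(np.arctan2(M[1,1],M[0,1]));a=np.radians(y+30+60*np.arange(6))
for z in(.167,.119):
    u=((proj("scene",np.c_[P[0]+.0208*np.cos(a),P[1]+.0208*np.sin(a),z+0*a])-[200,220]+.5)*k).astype(np.int32);cv2.polylines(im,[u],True,(0,0,255),1)
cv2.imwrite("pics/e4.png",im)
print("px per 5mm along tool x, y:",(proj("scene",[P+.005*M[:,0],P+.005*M[:,1]])-proj("scene",[P])).round(2).tolist(),y)
E
```

```text
[ 0.53235797 -0.26588576  0.12564461]
px per 5mm along tool x, y: [[2.19, -1.12], [1.64, 1.16]] -26.627834420080575
```

View pics/e4.png

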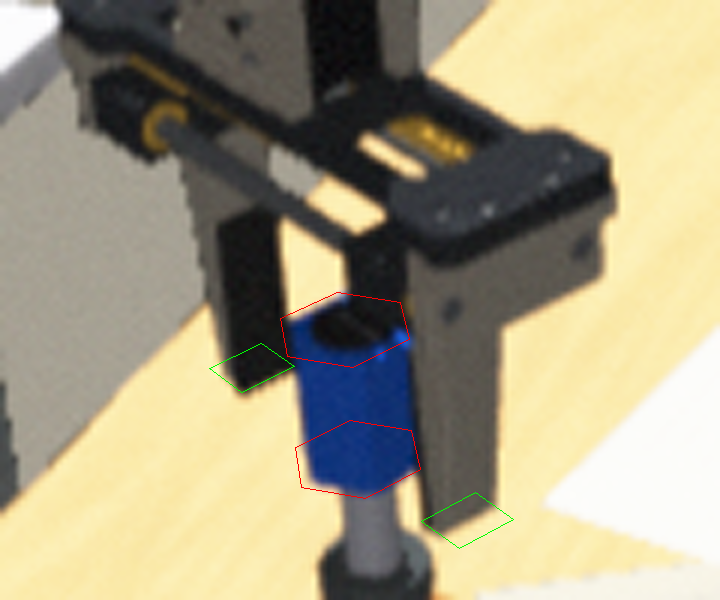

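```bash
python3 -m jog '[[[0,0,0],[0,0,0],1],[[0,0,0],[0,0,0],1],[[0,0,0],[0,0,0],1],[[0,0,0],[0,0,0],1],[[0,0,0],[0,0,0],1],[[0,0,0],[0,0,0],1]]' 40; python3 - <<'E'
from h import *
for i in range(3):
    P,R,s=cur();print(P,s["wrist_force"].round(1),s["torque"].round(2),s["width"],s["qpos"].round(3)); manip.read_camera("scene")
E
```

```text
time_s: 2.7
position: [0.5324, -0.2659, 0.1257]
eef_rot: [0.0, 0.851, 0.525, 0.0]
wrist_force: [-0.4, -0.0, -0.7]
width: 0.0461
[ 0.53238084 -0.26587744  0.12571094] [-0.4 -0.  -0.7] [ 0.01 -0.11  0.01] 0.046064163829444046 [ 0.645  0.505 -0.311  1.799  0.195  0.867 -0.221]
[ 0.53236985 -0.26586429  0.12566216] [-0.4  0.6 -0.1] [-0.06 -0.06 -0.04] 0.04212977867495093 [ 0.645  0.505 -0.311  1.799  0.195  0.867 -0.221]
[ 0.53235623 -0.26590679  0.12564742] [-0.3 -0.1  0.4] [-0.04 -0.    0.01] 0.03812480704933743 [ 0.645  0.505 -0.311  1.799  0.195  0.867 -0.221]
```

```bash
python3 -m jog '[[[0,0,0],[0,0,0],1],[[0,0,0],[0,0,0],1],[[0,0,0],[0,0,0],1]]' 40; python3 - <<'E'
from h import *
P,R,s=cur();print(P,s["wrist_force"].round(1),s["torque"].round(2),s["width"])
E
python3 -m jog '[[[0,0,-0.05],[0,0,0],1],[[0,0,-0.1],[0,0,0],1],[[0,0,-0.2],[0,0,0],1],[[0,0,-0.3],[0,0,0],1],[[0,0,-0.4],[0,0,0],1],[[0,0,-0.5],[0,0,0],1],[[0,0,-0.5],[0,0,0],1],[[0,0,-0.5],[0,0,0],1]]'
python3 - <<'E'
from h import *
P,R,s=cur();print(P,R.as_matrix().round(3).tolist(),s["wrist_force"].round(1),s["torque"].round(2),s["width"],s["qpos"].round(2))
cv2.imwrite("pics/scene3.png",manip.read_camera("scene")[:,:,::-1])
s_=cv2.imread("pics/scene3.png");cv2.imwrite("pics/e5.png",cv2.resize(s_[130:330,180:340],None,fx=3,fy=3,interpolation=cv2.INTER_CUBIC))
E
```

```text
time_s: 3.15
position: [0.5324, -0.2658, 0.1256]
eef_rot: [0.0, 0.851, 0.525, 0.0]
wrist_force: [-0.1, 0.2, -0.2]
width: 0.0359
[ 0.53237076 -0.26583425  0.12562764] [-0.1  0.2 -0.2] [ 0.03 -0.05 -0.  ] 0.035876454906196835
time_s: 3.95
position: [0.5322, -0.2658, 0.2764]
eef_rot: [0.001, 0.851, 0.525, 0.0]
wrist_force: [0.3, -1.4, -3.9]
width: 0.0363
[ 0.53218518 -0.26579281  0.27636723] [[0.448, 0.894, 0.002], [0.894, -0.448, -0.001], [-0.0, 0.002, -1.0]] [ 0.3 -1.4 -3.9] [0.03 0.02 0.05] 0.03625485558417921 [ 0.68  0.35 -0.34  1.66  0.13  1.16 -0.16]
```

View pics/e5.png

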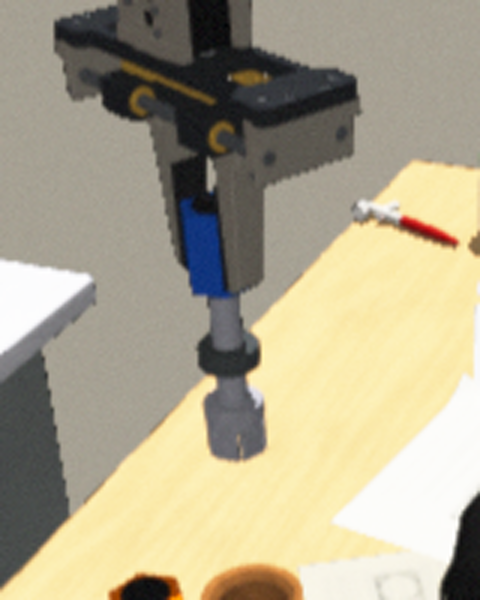

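```bash
cat >> h.py <<'E'
MOUTH=np.array([.6021,.0744,.1185]);AZ=np.radians(196.8);T=np.radians(25)
AX=np.array([np.sin(T)*np.cos(AZ),np.sin(T)*np.sin(AZ),np.cos(T)]);L=.1176
def dep(P): 
    """tip depth below mouth along axis, and lateral offset in world"""
    P0,R,s=cur();t=P0+R.as_matrix()[:,2]*L;d=t-MOUTH;return -d@AX,d-AX*(d@AX),t
E
python3 - <<'E'
from h import *
goto([.50,-.12,.30],down(30,T/2,AZ))
goto(MOUTH+(.055+L)*AX,down(85,T,AZ))
E
```

```text
shift [0.3868, -0.3115, -0.0832] turn [-0.0701, 0.0186, -0.315] rows>= 6.8
shift [0.9515, -0.4742, 0.0004] turn [-0.1598, -0.038, -0.619] rows>= 13.4
```

```bash
python3 -m jog '[[[0.1,-0.1,-0.08],[-0.02,0.005,-0.08],1],[[0.2,-0.2,-0.08],[-0.04,0.01,-0.16],1],[[0.3,-0.25,-0.08],[-0.05,0.015,-0.23],1],[[0.39,-0.31,-0.08],[-0.07,0.019,-0.315],1],[[0.39,-0.31,-0.08],[-0.07,0.019,-0.315],1],[[0.39,-0.31,-0.08],[-0.07,0.019,-0.315],1],[[0.39,-0.31,-0.08],[-0.07,0.019,-0.315],1],[[0.39,-0.31,-0.08],[-0.07,0.019,-0.315],1]]'
python3 - <<'E'
from h import *
P,R,s=cur();print(P,s["wrist_force"].round(1),s["width"],s["qpos"].round(2))
goto(MOUTH+(.055+L)*AX,down(85,T,AZ))
E
```

```text
time_s: 4.8
position: [0.499, -0.1198, 0.2972]
eef_rot: [0.073, 0.495, 0.862, 0.079]
wrist_force: [-0.0, -0.7, -3.3]
width: 0.0356
[ 0.49902878 -0.11981655  0.29718594] [-0.  -0.7 -3.3] 0.03561035579268598 [ 0.76  0.09 -0.55  1.94 -0.07  0.94  0.79]
shift [0.4477, 0.3645, 0.1322] turn [-0.0542, -0.0496, -0.3136] rows>= 6.7
```

```bash
python3 -m jog '[[[0.1,0.1,0.02],[-0.015,-0.015,-0.08],1],[[0.2,0.2,0.05],[-0.03,-0.03,-0.16],1],[[0.35,0.3,0.1],[-0.045,-0.04,-0.24],1],[[0.448,0.364,0.132],[-0.054,-0.05,-0.314],1],[[0.448,0.364,0.132],[-0.054,-0.05,-0.314],1],[[0.448,0.364,0.132],[-0.054,-0.05,-0.314],1],[[0.448,0.364,0.132],[-0.054,-0.05,-0.314],1],[[0.448,0.364,0.132],[-0.054,-0.05,-0.314],1]]'
python3 - <<'E'
from h import *
for n in("scene","top"): cv2.imwrite(f"pics/{n}4.png",manip.read_camera(n)[:,:,::-1])
P,R,s=cur();print(P,s["wrist_force"].round(1),s["width"],s["qpos"].round(2),dep(P))
goto(MOUTH+(.055+L)*AX,down(85,T,AZ))
s_=cv2.imread("pics/scene4.png");t=cv2.imread("pics/top4.png")
h=np.hstack([cv2.resize(s_[150:290,290:420],None,fx=4,fy=4,interpolation=cv2.INTER_CUBIC)[:560,:480],cv2.resize(t[180:320,240:320],None,fx=4,fy=4,interpolation=cv2.INTER_CUBIC)])
cv2.imwrite("pics/f1.png",h)
E
```

```text
time_s: 5.6
position: [0.5307, 0.053, 0.2735]
eef_rot: [0.204, 0.028, 0.976, 0.068]
wrist_force: [0.1, -0.2, -3.8]
width: 0.0361
[0.53166425 0.05321583 0.27433339] [ 0.2  0.4 -2.9] 0.03560502783734386 [ 0.65  0.05 -0.77  2.1  -0.08  0.58  1.45] (np.float64(-0.05471776435876282), array([-0.00083252, -0.000273  , -0.00040844]), array([0.57912973, 0.06744322, 0.1676827 ]))
shift [-0.0026, 0.0007, -0.0009] turn [-0.0004, -0.0003, -0.001] rows>= 0.0
```

View pics/f1.png

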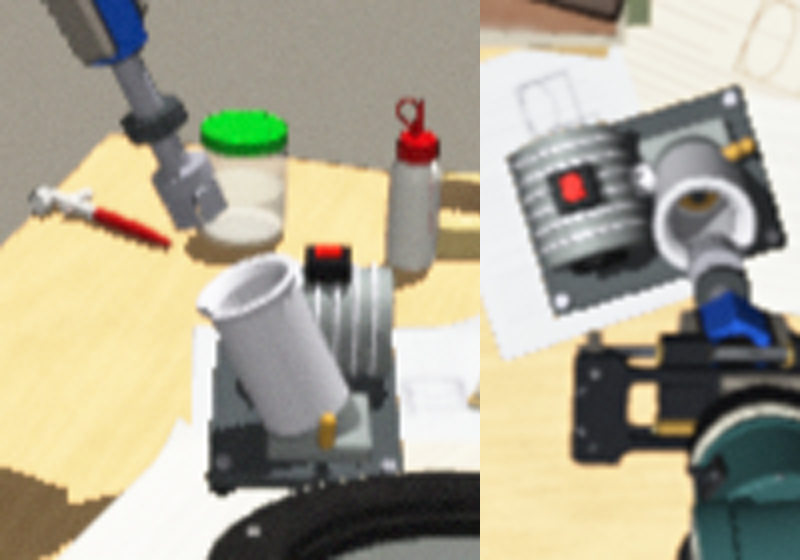

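```bash
python3 - <<'E'
from h import *
P,R,s=cur();z=R.as_matrix()[:,2];tip=P+z*L;M=R.as_matrix()
th=np.linspace(0,2*np.pi,60)
def ring(c,r,A,B):return c+r*(np.outer(np.cos(th),A)+np.outer(np.sin(th),B))
A=np.cross([0,0,1],AX);A/=np.linalg.norm(A);B=np.cross(AX,A)
out=[]
for n,f,(x0,y0,w,h) in(("scene","pics/scene4.png",(310,170,60,75)),("top","pics/top4.png",(270,210,50,75))):
    k=7;im=cv2.resize(cv2.imread(f)[y0:y0+h,x0:x0+w],None,fx=k,fy=k,interpolation=cv2.INTER_CUBIC)
    for pts,c in((ring(tip,.0185,M[:,0],M[:,1]),(0,0,255)),(ring(tip-z*.058,.0184,M[:,0],M[:,1]),(0,0,255)),(ring(tip-z*.072,.0184,M[:,0],M[:,1]),(0,0,255)),(ring(MOUTH,.0335,A,B),(0,255,0)),(ring(MOUTH,.0265,A,B),(0,255,0)),(ring(MOUTH-.065*AX,.012,A,B),(255,255,0)),(ring(MOUTH-.065*AX,.021,A,B),(255,0,255))):
        u=((proj(n,pts)-[x0,y0]+.5)*k).astype(np.int32);cv2.polylines(im,[u],True,c,1)
    out.append(im)
cv2.imwrite("pics/f2.png",np.hstack(out))
E
```

```text
(no output)
```

View pics/f2.png

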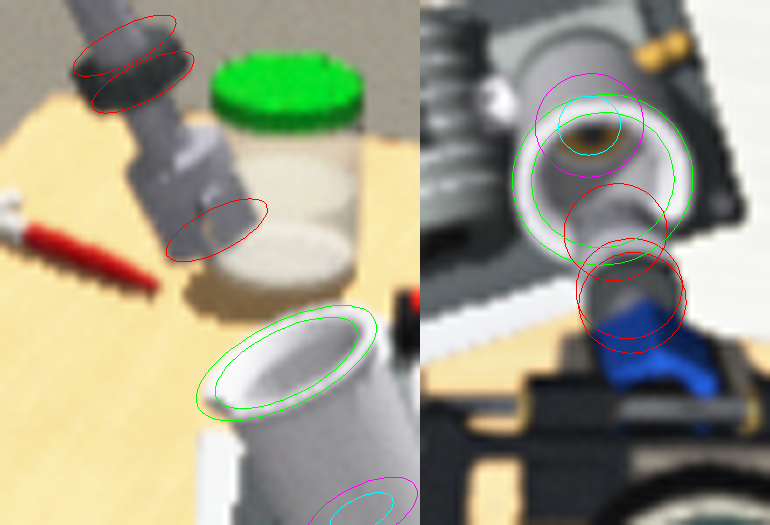

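```bash
python3 -m jog '[[[0,0,0.06],[0,0,0],1],[[0,0,0.12],[0,0,0],1],[[0,0,0.16],[0,0,0],1],[[0,0,0.19],[0,0,0],1],[[0,0,0.22],[0,0,0],1],[[0,0,0.25],[0,0,0],1],[[0,0,0.25],[0,0,0],1]]'
python3 - <<'E'
from h import *
P,R,s=cur();print(P,R.inv().apply(s["wrist_force"]).round(1),s["torque"].round(2),s["width"],dep(P)[:2])
E
```

```text
time_s: 6.4
position: [0.5626, 0.063, 0.2057]
eef_rot: [0.204, 0.03, 0.976, 0.069]
wrist_force: [1.7, 0.4, -3.0]
width: 0.036
[0.56259281 0.06303013 0.20571342] [-0.3  0.   3.5] [-0.08  0.16 -0.01] 0.03595622004751281 (np.float64(0.021184967844003838), array([-0.00067194,  0.000425  , -0.00024268]))
```

```bash
python3 -m jog '[[[0,0,0.04],[0,0,0],1],[[0,0,0.08],[0,0,0],1],[[0,0,0.11],[0,0,0],1],[[0,0,0.125],[0,0,0],1],[[0,0,0.125],[0,0,0],1]]'
python3 - <<'E'
from h import *
P,R,s=cur();print(P,R.inv().apply(s["wrist_force"]).round(1),R.inv().apply(s["torque"]).round(2),s["width"],dep(P)[:2])
E
```

```text
time_s: 6.9
position: [0.578, 0.0679, 0.1716]
eef_rot: [0.204, 0.03, 0.976, 0.069]
wrist_force: [0.1, 0.8, -3.7]
width: 0.0357
[0.57796435 0.06789438 0.1715613 ] [1.4 0.2 3.5] [0.14 0.26 0.01] 0.035712076983262085 (np.float64(0.058950459835853064), array([-0.00059498,  0.00072032, -0.00016852]))
```

```bash
python3 -m jog '[[[0,0,0.01],[0,0,0],1],[[0,0,0.015],[0,0,0],1],[[0,0,0.02],[0,0,0],1],[[0,0,0.02],[0,0,0],1]]'
cat > st.py <<'E'
from h import *
P,R,s=cur();d,l,t=dep(P);print("tool F",R.inv().apply(s["wrist_force"]).round(1),"M",R.inv().apply(s["torque"]).round(2),"w",s["width"].round(4),"dep",d.round(4),"lat(tool)",R.inv().apply(l)[:2].round(4),"j",s["qpos"].round(2),"t",s["time_s"])
E
python3 st.py
```

```text
time_s: 7.3
position: [0.5804, 0.0685, 0.1672]
eef_rot: [0.205, 0.03, 0.976, 0.068]
wrist_force: [-7.2, -1.8, 9.2]
width: 0.0358Traceback (most recent call last):
  File "st.py", line 2, in <module>
    P,R,s=cur();d,l,t=dep(P);print("tool F",R.inv().apply(s["wrist_force"]).round(1),"M",R.inv().apply(s["torque"]).round(2),"w",s["width"].round(4),"dep",d.round(4),"lat(tool)",R.inv().apply(l)[:2].round(4),"j",s["qpos"].round(2),"t",s["time_s"])
                                                                                                                                 ^^^^^^^^^^^^^^^^
AttributeError: 'float' object has no attribute 'round'
```

```bash
sed -i 's/s\["width"\].round(4)/round(s["width"],4)/' st.py; python3 st.py
```

```text
tool F [  2.8  -0.7 -11.5] M [ 0.18  0.97 -0.05] w 0.0358 dep 0.064 lat(tool) [0.0002 0.0005] j [ 0.38  0.31 -0.59  2.12  0.33  0.35  1.07] t 7.3
```

```bash
python3 -m jog '[[[0,0,0.004],[0,0,0.03],1],[[0,0,0.004],[0,0,0.06],1],[[0,0,0.004],[0,0,0.08],1],[[0,0,0.004],[0,0,0.08],1]]' 55; python3 st.py
```

```text
time_s: 7.7
position: [0.5812, 0.0687, 0.1666]
eef_rot: [0.195, 0.152, 0.964, 0.094]
wrist_force: [-0.0, -0.2, -1.3]
width: 0.0358
tool F [ 0.4 -0.5  1.2] M [ 0.19  0.08 -0.05] w 0.0358 dep 0.0648 lat(tool) [-0.0003  0.0008] j [ 0.32  0.3  -0.53  2.12  0.27  0.34  0.88] t 7.7
```

```bash
python3 -m jog '[[[0,0,0.005],[0,0,0],1],[[0,0,0.01],[0,0,0],1],[[0,0,0.01],[0,0,0],1]]'; python3 st.py
```

```text
time_s: 8.0
position: [0.5828, 0.0689, 0.1639]
eef_rot: [0.195, 0.152, 0.964, 0.094]
wrist_force: [1.9, 0.0, -2.7]
width: 0.0357
tool F [-0.7 -0.1  3.2] M [ 0.24 -0.12  0.05] w 0.0357 dep 0.068 lat(tool) [-0.0007  0.0008] j [ 0.32  0.3  -0.52  2.12  0.27  0.33  0.87] t 8.0
```

It dropped past the 64 mm contact point with no resistance. I'll carry on down.

```bash
python3 -m jog '[[[0,0,0.01],[0,0,0],1],[[0,0,0.02],[0,0,0],1],[[0,0,0.03],[0,0,0],1],[[0,0,0.03],[0,0,0],1]]'; python3 st.py
```

```text
time_s: 8.4
position: [0.5867, 0.07, 0.1553]
eef_rot: [0.195, 0.152, 0.964, 0.094]
wrist_force: [2.7, 0.3, -3.1]
width: 0.0358
tool F [-1.1  0.2  4. ] M [ 0.24 -0.23  0.02] w 0.0358 dep 0.0775 lat(tool) [-0.0007  0.0008] j [ 0.29  0.32 -0.5   2.12  0.29  0.32  0.85] t 8.4
```

```bash
python3 -m jog '[[[0,0,0.007],[0,0,0],1],[[0,0,0.012],[0,0,0],1],[[0,0,0.016],[0,0,0],1],[[0,0,0.016],[0,0,0],1]]'; python3 st.py
```

```text
time_s: 8.8
position: [0.5883, 0.0703, 0.1535]
eef_rot: [0.196, 0.151, 0.964, 0.093]
wrist_force: [-19.7, -5.0, 29.2]
width: 0.0359
tool F [  5.4  -2.8 -35.1] M [0.98 1.67 0.03] w 0.0359 dep 0.0798 lat(tool) [-0.0017  0.0008] j [ 0.28  0.32 -0.49  2.12  0.3   0.31  0.84] t 8.8
```

```bash
python3 -m jog '[[[0,0,0.001],[0,0,0.04],1],[[0,0,0.001],[0,0,0.08],1],[[0,0,0.001],[0,0,0.12],1],[[0,0,0.001],[0,0,0.16],1],[[0,0,0.001],[0,0,0.2],1],[[0,0,0.001],[0,0,0.24],1],[[0,0,0.001],[0,0,0.28],1],[[0,0,0.001],[0,0,0.28],1]]' 60; python3 st.py
```

```text
time_s: 9.6
position: [0.5877, 0.0695, 0.1535]
eef_rot: [0.138, 0.549, 0.808, 0.166]
wrist_force: [-5.4, -3.4, 7.4]
width: 0.036
tool F [-1.5 -2.6 -9.3] M [ 1.14 -0.59  0.07] w 0.036 dep 0.0795 lat(tool) [-0.0011  0.0008] j [ 0.09  0.29 -0.26  2.13  0.06  0.3   0.18] t 9.6
```

```bash
cat >> st.py <<'E'
M=R.as_matrix();ref=down(0,T,AZ);a=(ref.inv()*R).as_rotvec(degrees=True);print("tool turn cw deg",a.round(2),"axis err deg",np.degrees(np.arccos(-M[:,2]@AX)).round(2))
E
python3 -m jog '[[[0,0,0.001],[0,0,0.04],1],[[0,0,0.001],[0,0,0.08],1],[[0,0,0.001],[0,0,0.12],1],[[0,0,0.001],[0,0,0.16],1]]'; python3 st.py
```

```text
time_s: 10.0
position: [0.5871, 0.0693, 0.1533]
eef_rot: [0.091, 0.734, 0.644, 0.195]
wrist_force: [-3.7, -1.9, 3.3]
width: 0.0356
tool F [-1.6 -1.8 -4.7] M [ 0.76 -0.68 -0.26] w 0.0356 dep 0.0794 lat(tool) [-0.001   0.0006] j [-0.02  0.28 -0.13  2.14 -0.07  0.3  -0.21] t 10.0
tool turn cw deg [ 0.02 -0.29  5.74] axis err deg 0.29
```

```bash
python3 -m jog '[[[0,0,0.002],[0,0,0.04],1],[[0,0,0.002],[0,0,0.08],1],[[0,0,0.002],[0,0,0.1],1],[[0,0,0.002],[0,0,0.1],1]]'; python3 st.py
```

```text
time_s: 10.4
position: [0.5867, 0.0694, 0.153]
eef_rot: [0.06, 0.826, 0.521, 0.207]
wrist_force: [-5.3, -1.9, 5.7]
width: 0.0357
tool F [-2.  -1.8 -7.5] M [ 0.56 -0.83 -0.03] w 0.0357 dep 0.0795 lat(tool) [-0.0009  0.0003] j [-0.1   0.28 -0.05  2.14 -0.15  0.3  -0.45] t 10.4
tool turn cw deg [ 2.000e-02 -3.100e-01  2.378e+01] axis err deg 0.31
```

```bash
python3 -m jog '[[[0,0,0.002],[0,0,0.02],1],[[0,0,0.002],[0,0,0.04],1],[[0,0,0.002],[0,0,0.06],1]]'; python3 st.py
```

```text
time_s: 10.7
position: [0.5865, 0.0695, 0.1529]
eef_rot: [0.04, 0.872, 0.441, 0.211]
wrist_force: [-4.7, -1.3, 6.7]
width: 0.0357
tool F [-1.2 -1.  -8.1] M [ 0.45 -0.81 -0.22] w 0.0357 dep 0.0795 lat(tool) [-0.0009  0.0002] j [-0.14  0.28 -0.    2.14 -0.2   0.3  -0.6 ] t 10.7
tool turn cw deg [ 1.000e-02 -3.200e-01  3.466e+01] axis err deg 0.32
```

```bash
python3 -m jog '[[[0,0,0.002],[0,0,0.02],1],[[0,0,0.002],[0,0,0.04],1]]'; python3 st.py; python3 -m jog '[[[0,0,0.002],[0,0,0.02],1],[[0,0,0.002],[0,0,0.04],1]]'; python3 st.py
```

```text
time_s: 10.9
position: [0.5864, 0.0697, 0.1529]
eef_rot: [0.026, 0.898, 0.385, 0.213]
wrist_force: [-4.4, -1.4, 6.4]
width: 0.0353
tool F [-1.3 -0.7 -7.8] M [ 0.35 -0.76 -0.24] w 0.0353 dep 0.0795 lat(tool) [-0.0009  0.    ] j [-0.17  0.27  0.03  2.15 -0.23  0.3  -0.7 ] t 10.9
tool turn cw deg [ 1.000e-02 -3.200e-01  4.194e+01] axis err deg 0.31
time_s: 11.1
position: [0.5862, 0.0698, 0.1529]
eef_rot: [0.012, 0.92, 0.327, 0.214]
wrist_force: [-5.9, -0.9, 6.2]
width: 0.0355
tool F [-2.2 -1.7 -8.1] M [ 0.2  -0.82 -0.29] w 0.0355 dep 0.0795 lat(tool) [-0.001  -0.0001] j [-0.19  0.27  0.06  2.15 -0.26  0.3  -0.8 ] t 11.1
tool turn cw deg [ 1.000e-02 -3.200e-01  4.922e+01] axis err deg 0.31
```

```bash
for i in 1; do python3 -m jog '[[[0,0,0.002],[0,0,0.02],1],[[0,0,0.002],[0,0,0.03],1]]'; python3 st.py; done;  python3 -m jog '[[[0,0,0.002],[0,0,0.02],1],[[0,0,0.002],[0,0,0.03],1]]'; python3 st.py
```

```text
time_s: 11.3
position: [0.5862, 0.0699, 0.1529]
eef_rot: [0.002, 0.935, 0.283, 0.215]
wrist_force: [-4.7, -1.8, 6.0]
width: 0.0359
tool F [-2.  -0.2 -7.6] M [ 0.13 -0.9  -0.23] w 0.0359 dep 0.0795 lat(tool) [-0.001  -0.0001] j [-0.22  0.27  0.08  2.15 -0.28  0.3  -0.87] t 11.3
tool turn cw deg [ 1.000e-02 -3.200e-01  5.467e+01] axis err deg 0.31
time_s: 11.5
position: [0.5861, 0.07, 0.1528]
eef_rot: [-0.008, 0.947, 0.238, 0.214]
wrist_force: [-4.4, -2.2, 6.4]
width: 0.0355
tool F [-1.9  0.5 -7.9] M [ 0.   -0.89 -0.28] w 0.0355 dep 0.0795 lat(tool) [-0.001  -0.0002] j [-0.24  0.27  0.11  2.15 -0.31  0.3  -0.94] t 11.5
tool turn cw deg [ 0.   -0.32 60.12] axis err deg 0.3
```

```bash
python3 -m jog '[[[0,0,0.002],[0,0,0.015],1],[[0,0,0.002],[0,0,0.02],1]]'; python3 st.py;  python3 -m jog '[[[0,0,0.002],[0,0,0.015],1],[[0,0,0.002],[0,0,0.02],1]]'; python3 st.py
```

```text
time_s: 11.7
position: [0.586, 0.0701, 0.1528]
eef_rot: [-0.015, 0.954, 0.209, 0.214]
wrist_force: [-3.8, -2.2, 6.1]
width: 0.0359
tool F [-1.4  0.8 -7.3] M [-0.12 -0.84 -0.64] w 0.0359 dep 0.0794 lat(tool) [-0.001  -0.0003] j [-0.25  0.27  0.12  2.15 -0.32  0.31 -0.99] t 11.7
tool turn cw deg [-0.   -0.32 63.64] axis err deg 0.3
time_s: 11.9
position: [0.586, 0.0702, 0.1528]
eef_rot: [-0.021, 0.96, 0.18, 0.213]
wrist_force: [-5.4, -2.2, 6.7]
width: 0.0358
tool F [-2.5  0.4 -8.5] M [-0.28 -0.87 -0.73] w 0.0358 dep 0.0795 lat(tool) [-0.0011 -0.0003] j [-0.27  0.27  0.14  2.15 -0.33  0.31 -1.04] t 11.9
tool turn cw deg [-1.000e-02 -3.300e-01  6.708e+01] axis err deg 0.31
```

```bash
python3 -m jog '[[[0,0,0.002],[0,0,0.015],1],[[0,0,0.002],[0,0,0.025],1],[[0,0,0.002],[0,0,0.025],1]]'; python3 st.py
```

```text
time_s: 12.2
position: [0.586, 0.0703, 0.1528]
eef_rot: [-0.029, 0.966, 0.143, 0.212]
wrist_force: [-4.4, -1.9, 6.4]
width: 0.0357
tool F [-1.6  0.5 -7.8] M [-0.32 -0.81 -0.44] w 0.0357 dep 0.0795 lat(tool) [-0.0011 -0.0004] j [-0.28  0.27  0.16  2.15 -0.35  0.31 -1.1 ] t 12.2
tool turn cw deg [-2.000e-02 -3.200e-01  7.147e+01] axis err deg 0.3
```

```bash
python3 - <<'E'
from h import *
for n in("scene","top"): cv2.imwrite(f"pics/{n}5.png",manip.read_camera(n)[:,:,::-1])
s_=cv2.imread("pics/scene5.png");t=cv2.imread("pics/top5.png")
cv2.imwrite("pics/g1.png",np.hstack([cv2.resize(s_[150:270,300:380],None,fx=5,fy=5,interpolation=cv2.INTER_CUBIC),cv2.resize(t[190:310,260:340],None,fx=5,fy=5,interpolation=cv2.INTER_CUBIC)]))
P,R,s=cur();print(s["joint_torque"].round(2),s["torque"].round(2))
E
python3 st.py
```

```text
[ -0.48 -32.8    0.59 -19.91  -0.81  -1.7   -0.48] [-0.65  0.66  0.31]
tool F [-1.3 -0.1 -8.4] M [-0.26 -0.82 -0.46] w 0.0357 dep 0.0795 lat(tool) [-0.001  -0.0004] j [-0.28  0.27  0.16  2.15 -0.35  0.31 -1.1 ] t 12.3
tool turn cw deg [-2.000e-02 -3.200e-01  7.144e+01] axis err deg 0.3
```

View pics/g1.png

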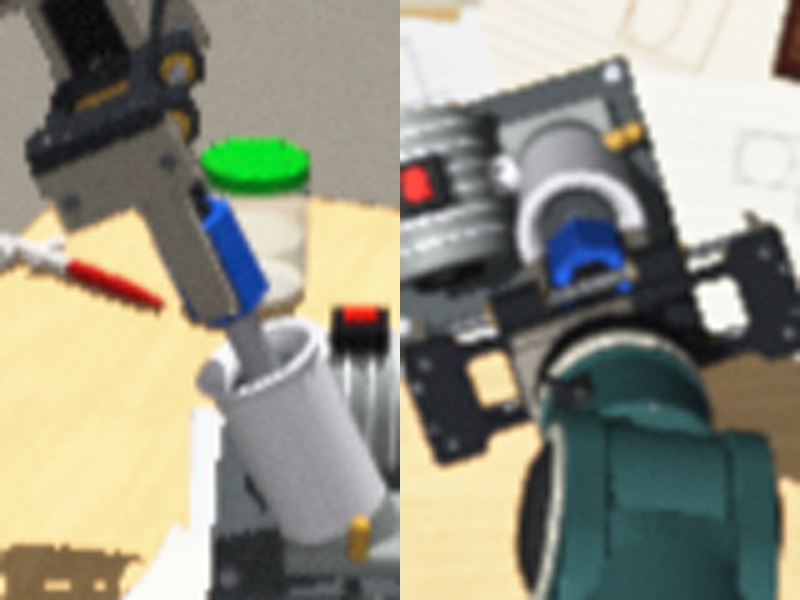

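```bash
cat > ov.py <<'E'
import sys
from h import *
def ov(tag,extra=(0,)):
    P,R,s=cur();M=R.as_matrix();out=[]
    for n,(x0,y0,w,h) in(("scene",(325,175,45,60)),("top",(275,225,45,60))):
        k=9;im=cv2.resize(cv2.imread(f"pics/{n}{tag}.png")[y0:y0+h,x0:x0+w],None,fx=k,fy=k,interpolation=cv2.INTER_CUBIC)
        for e,c in zip(extra,((0,0,255),(0,255,0))):
            a=np.radians(e+90+30+60*np.arange(6)); tip=P+M[:,2]*L; 
            for hh in(.159,.111):
                q=tip-M[:,2]*hh+.0205*(np.outer(np.cos(a),M[:,0])+np.outer(np.sin(a),M[:,1]))
                u=((proj(n,q)-[x0,y0]+.5)*k).astype(np.int32);cv2.polylines(im,[u],True,c,1)
        out.append(im)
    cv2.imwrite(f"pics/ov{tag}.png",np.hstack(out)[:,:800])
ov(sys.argv[1],[float(x) for x in sys.argv[2:]])
E
python3 ov.py 5 0 -10
```

```text
(no output)
```

View pics/ov5.png

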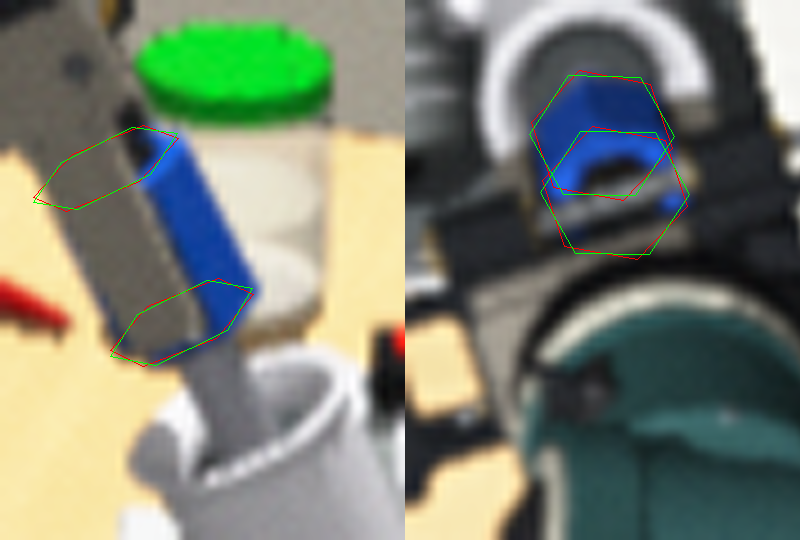

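```bash
python3 -m jog '[[[0,0,0],[0,0,0],0.5],[[0,0,0],[0,0,0],0.5],[[0,0,0],[0,0,-0.02],0.5],[[0,0,0],[0,0,-0.045],0.5],[[0,0,0],[0,0,-0.045],0.5],[[0,0,0],[0,0,-0.045],0.5]]'; python3 st.py; python3 -m jog '[[[0,0,0],[0,0,0],1],[[0,0,0],[0,0,0],1],[[0,0,0],[0,0,0],1],[[0,0,0],[0,0,0],1],[[0,0,0],[0,0,0],1]]' 60; python3 st.py
```

```text
time_s: 12.9
position: [0.5859, 0.0703, 0.1527]
eef_rot: [-0.015, 0.954, 0.21, 0.214]
wrist_force: [-0.1, -0.4, 0.8]
width: 0.0459
tool F [ 0.1  0.3 -0.8] M [ 0.07 -0.41  0.02] w 0.0459 dep 0.0796 lat(tool) [-0.0011 -0.0006] j [-0.25  0.27  0.12  2.15 -0.32  0.31 -0.99] t 12.9
tool turn cw deg [ 2.000e-02 -3.200e-01  6.346e+01] axis err deg 0.31
time_s: 13.4
position: [0.5859, 0.0703, 0.1526]
eef_rot: [-0.015, 0.954, 0.21, 0.214]
wrist_force: [0.4, -0.7, -1.6]
width: 0.0364
tool F [-0.6  0.7  1.6] M [-0.06 -0.37  0.13] w 0.0364 dep 0.0796 lat(tool) [-0.0011 -0.0005] j [-0.25  0.27  0.12  2.15 -0.32  0.3  -0.99] t 13.4
tool turn cw deg [ 1.000e-02 -3.300e-01  6.348e+01] axis err deg 0.31
```

```bash
python3 -m jog '[[[0,0,0.001],[0,0,0],1],[[0,0,0.001],[0,0,0],1]]' 60; python3 st.py; for i in 1; do python3 -m jog '[[[0,0,0.001],[0,0,0.012],1],[[0,0,0.001],[0,0,0.012],1]]'; python3 st.py; done; python3 -m jog '[[[0,0,0.001],[0,0,0.012],1],[[0,0,0.001],[0,0,0.012],1]]'; python3 st.py;  python3 -m jog '[[[0,0,0.001],[0,0,0.012],1],[[0,0,0.001],[0,0,0.012],1]]'; python3 st.py
```

```text
time_s: 13.6
position: [0.586, 0.0703, 0.1526]
eef_rot: [-0.015, 0.954, 0.21, 0.214]
wrist_force: [-2.4, -0.6, 3.3]
width: 0.0363
tool F [-0.9 -0.2 -4. ] M [ 0.02 -0.58  0.09] w 0.0363 dep 0.0797 lat(tool) [-0.0011 -0.0005] j [-0.25  0.27  0.12  2.15 -0.32  0.3  -0.99] t 13.6
tool turn cw deg [ 1.000e-02 -3.200e-01  6.349e+01] axis err deg 0.3
time_s: 13.8
position: [0.5861, 0.0704, 0.1526]
eef_rot: [-0.019, 0.958, 0.192, 0.214]
wrist_force: [-3.4, -1.6, 5.0]
width: 0.0366
tool F [-1.3  0.5 -6.1] M [-0.02 -0.74 -0.43] w 0.0366 dep 0.0797 lat(tool) [-0.0009 -0.0006] j [-0.26  0.27  0.13  2.15 -0.33  0.31 -1.02] t 13.8
tool turn cw deg [ 0.   -0.31 65.64] axis err deg 0.29
time_s: 14.0
position: [0.5856, 0.0704, 0.1524]
eef_rot: [-0.023, 0.961, 0.174, 0.213]
wrist_force: [-4.8, -1.3, 5.4]
width: 0.0357
tool F [-2.2 -0.3 -6.9] M [-0.03 -1.07 -0.23] w 0.0357 dep 0.0797 lat(tool) [-0.0016 -0.0007] j [-0.27  0.27  0.14  2.15 -0.34  0.31 -1.05] t 14.0
tool turn cw deg [ 4.000e-02 -3.500e-01  6.782e+01] axis err deg 0.33
time_s: 14.2
position: [0.5853, 0.0702, 0.1522]
eef_rot: [-0.027, 0.964, 0.156, 0.212]
wrist_force: [-6.5, -2.4, 6.4]
width: 0.0354
tool F [-3.6  0.3 -8.7] M [-0.19 -1.06 -0.57] w 0.0354 dep 0.0797 lat(tool) [-0.0021 -0.0006] j [-0.28  0.27  0.15  2.15 -0.35  0.31 -1.08] t 14.2
tool turn cw deg [ 6.000e-02 -4.000e-01  6.993e+01] axis err deg 0.38
```

```bash
python3 -m jog '[[[0,0,0],[0,0,0.012],1],[[0,0,0],[0,0,0.012],1]]'; python3 st.py; python3 -m jog '[[[0,0,0],[0,0,0.012],1],[[0,0,0],[0,0,0.012],1]]'; python3 st.py;  python3 -m jog '[[[0,0,0],[0,0,0.012],1],[[0,0,0],[0,0,0.012],1]]'; python3 st.py
```

```text
time_s: 14.4
position: [0.585, 0.0702, 0.1522]
eef_rot: [-0.031, 0.967, 0.137, 0.211]
wrist_force: [-3.1, -0.6, 4.8]
width: 0.0355
tool F [-0.9 -0.2 -5.6] M [ 0.   -0.77  0.21] w 0.0355 dep 0.0796 lat(tool) [-0.0024 -0.0006] j [-0.29  0.27  0.16  2.16 -0.36  0.31 -1.11] t 14.4
tool turn cw deg [ 0.08 -0.41 72.26] axis err deg 0.39
time_s: 14.6
position: [0.585, 0.0703, 0.1522]
eef_rot: [-0.035, 0.97, 0.118, 0.211]
wrist_force: [-3.3, -1.6, 3.1]
width: 0.0356
tool F [-1.9  0.6 -4.4] M [-0.02 -0.72  0.04] w 0.0356 dep 0.0796 lat(tool) [-0.0024 -0.0006] j [-0.29  0.27  0.17  2.16 -0.36  0.31 -1.14] t 14.6
tool turn cw deg [ 0.08 -0.4  74.48] axis err deg 0.38
time_s: 14.8
position: [0.585, 0.0705, 0.1522]
eef_rot: [-0.039, 0.972, 0.101, 0.21]
wrist_force: [-3.2, -0.7, 3.7]
width: 0.0358
tool F [-1.4 -0.2 -4.7] M [-0.15 -0.73 -0.56] w 0.0358 dep 0.0796 lat(tool) [-0.0024 -0.0007] j [-0.3   0.27  0.18  2.16 -0.37  0.31 -1.17] t 14.8
tool turn cw deg [ 7.000e-02 -4.100e-01  7.651e+01] axis err deg 0.39
```

```bash
python3 -m jog '[[[0,0,0],[0,0,0],0.3],[[0,0,0],[0,0,0],0],[[0,0,0],[0,0,0],0],[[0,0,0],[0,0,0],0],[[0,0,0],[0,0,0],0],[[0,0,0],[0,0,0],0]]'; python3 st.py; python3 -m jog '[[[0,0,-0.1],[0,0,0],0],[[0,0,-0.2],[0,0,0],0],[[0,0,-0.35],[0,0,0],0],[[0,0,-0.5],[0,0,0],0],[[0,0,-0.6],[0,0,0],0],[[0,0,-0.6],[0,0,0],0],[[0,0,-0.6],[0,0,0],0]]'
python3 - <<'E'
from h import *
for n in("scene","top"): cv2.imwrite(f"pics/{n}6.png",manip.read_camera(n)[:,:,::-1])
s_=cv2.imread("pics/scene6.png");t=cv2.imread("pics/top6.png")
cv2.imwrite("pics/g2.png",np.hstack([cv2.resize(s_[170:270,310:390],None,fx=5,fy=5,interpolation=cv2.INTER_CUBIC),cv2.resize(t[190:290,250:330],None,fx=5,fy=5,interpolation=cv2.INTER_CUBIC)]))
E
```

```text
time_s: 15.4
position: [0.585, 0.0705, 0.1522]
eef_rot: [-0.039, 0.972, 0.101, 0.21]
wrist_force: [-1.0, 0.5, -0.8]
width: 0.0814
tool F [-1.2 -0.7  0.4] M [-0.02 -0.37  0.02] w 0.0814 dep 0.0797 lat(tool) [-0.0024 -0.0007] j [-0.3   0.27  0.18  2.16 -0.37  0.31 -1.17] t 15.4
tool turn cw deg [ 7.000e-02 -4.100e-01  7.652e+01] axis err deg 0.39
time_s: 16.1
position: [0.513, 0.0493, 0.3161]
eef_rot: [-0.039, 0.972, 0.101, 0.21]
wrist_force: [-0.2, -0.5, -0.8]
width: 0.0918
```

View pics/g2.png

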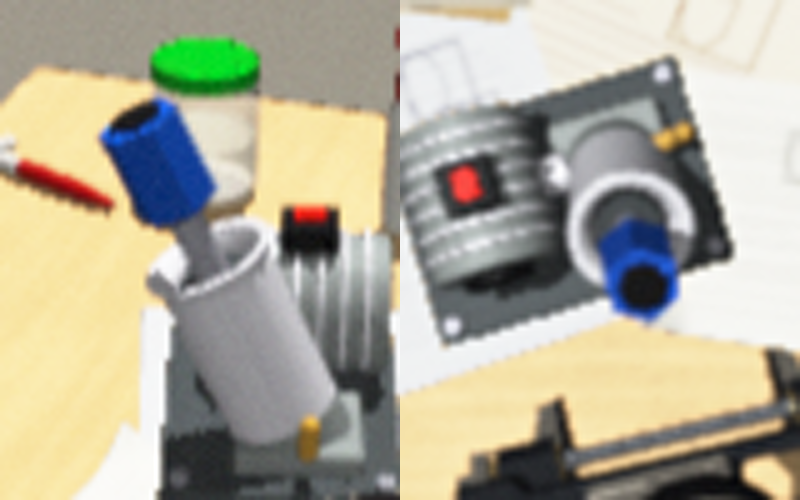

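```bash
cat > hexview.py <<'E'
import sys
from h import *
tag=sys.argv[1];ex=[float(x) for x in sys.argv[2:]]
M=down(0,T,AZ).as_matrix();tip=MOUTH-.0797*AX;out=[]
for n,(x0,y0,w,h),off in(("scene",(325,183,36,36),(0,0)),("top",(281,226,36,36),(0,0))):
    k=11;raw=cv2.resize(cv2.imread(f"pics/{n}{tag}.png")[y0:y0+h,x0:x0+w],None,fx=k,fy=k,interpolation=cv2.INTER_CUBIC)
    im=raw.copy()
    for e,c in zip(ex,((0,0,255),(0,255,0))):
        a=np.radians(e+90+30+60*np.arange(6))
        q=tip+AX*.159+.0205*(np.outer(np.cos(a),M[:,0])+np.outer(np.sin(a),M[:,1]))
        u=((proj(n,q)-[x0,y0]+.5)*k).astype(np.int32);cv2.polylines(im,[u],True,c,1)
    out.append(np.vstack([raw,im]) if 0 else im)
cv2.imwrite(f"pics/hv{tag}.png",np.hstack(out)[:,:800])
E
python3 hexview.py 6 62 76.5; python3 - <<'E'
from h import *
ref=down(0,T,AZ)
for q in([.204,.03,.976,.069],[0.195,0.152,0.964,0.094],[-0.008,0.947,0.238,0.214]):
    print((ref.inv()*Ro.from_quat(np.roll(q,-1))).as_rotvec(degrees=True).round(1))
E
```

```text
[  0.1   0.1 -88.1]
[ -0.   -0.  -73.7]
[ 0.  -0.4 60.1]
```

View pics/hv6.png

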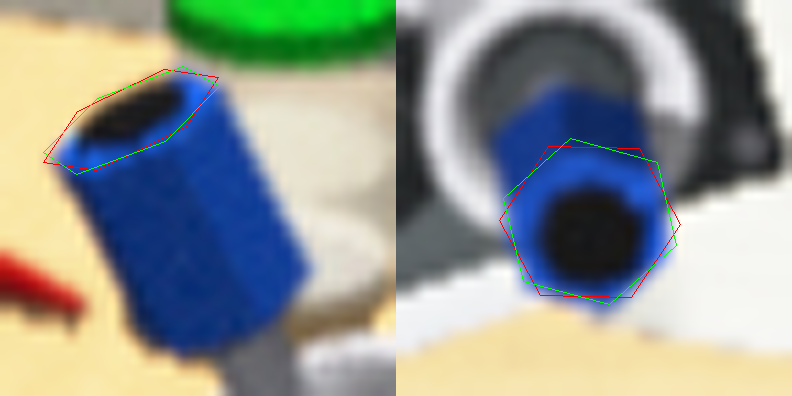

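```bash
cat > yaw.py <<'E'
import sys
from h import *
from scipy.optimize import minimize
tag=sys.argv[1];M=down(0,T,AZ).as_matrix();k=8
for n,(x0,y0,w,h) in(("scene",(322,180,45,50)),("top",(276,222,45,45))):
    im=cv2.resize(cv2.imread(f"pics/{n}{tag}.png")[y0:y0+h,x0:x0+w],None,fx=k,fy=k,interpolation=cv2.INTER_CUBIC).astype(int)
    b,g,r=im[...,0],im[...,1],im[...,2]
    face=((b>150)&(b-r>100)) ; blue=((b-r>45)&(b-g>25))
    # end-face + cap: silhouette
    m=blue.astype(np.uint8)
    cs,_=cv2.findContours(m,cv2.RETR_EXTERNAL,cv2.CHAIN_APPROX_NONE);c=max(cs,key=cv2.contourArea)
    sil=np.zeros(m.shape,np.uint8);cv2.drawContours(sil,[c],-1,1,-1);sil=sil.astype(float)
    res=[]
    for yaw in np.arange(30,90,3.):
        def cost(p):
            a=np.radians(yaw+90+30+60*np.arange(6))
            tip=MOUTH-.0797*AX
            q=np.vstack([tip+AX*hh+p[2]*.0208*(np.outer(np.cos(a),M[:,0])+np.outer(np.sin(a),M[:,1])) for hh in(.159,.111)])
            u=(proj(n,q)-[x0,y0]+.5)*k+p[:2]
            hull=cv2.convexHull((u*16).astype(np.int32))
            o=np.zeros(m.shape,np.uint8);cv2.fillConvexPoly(o,hull,1,shift=4)
            return float(np.abs(o-sil).sum())
        rr=min((minimize(cost,[dx,dy,.98],method="Nelder-Mead",options=dict(initial_simplex=[[dx,dy,.98],[dx+5,dy,.98],[dx,dy+5,.98],[dx,dy,.93]],maxiter=120)) for dx,dy in((0,0),(4,6))),key=lambda r:r.fun)
        res.append((yaw,rr.fun,rr.x.round(2).tolist()))
    print(n,"area",sil.sum());[print("  ",*x) for x in res]
E
python3 yaw.py 6
```

```text
scene area 21488.0
   30.0 3263.0 [6.97, -1.42, 0.98]
   33.0 3064.0 [7.47, -1.37, 0.96]
   36.0 2963.0 [7.25, -0.78, 0.94]
   39.0 2859.0 [7.4, -1.07, 0.92]
   42.0 2795.0 [7.63, -0.46, 0.9]
   45.0 2726.0 [7.63, -0.21, 0.89]
   48.0 2677.0 [8.04, 0.34, 0.88]
   51.0 2628.0 [7.57, -0.25, 0.88]
   54.0 2582.0 [7.75, 0.31, 0.87]
   57.0 2531.0 [7.52, 0.21, 0.87]
   60.0 2483.0 [7.94, 0.89, 0.86]
   63.0 2471.0 [7.11, -0.32, 0.87]
   66.0 2452.0 [7.05, -0.21, 0.87]
   69.0 2437.0 [7.09, -0.12, 0.88]
   72.0 2419.0 [7.13, -0.51, 0.89]
   75.0 2450.0 [6.49, -0.83, 0.9]
   78.0 2517.0 [6.78, -0.54, 0.91]
   81.0 2655.0 [6.77, -0.31, 0.93]
   84.0 2873.0 [6.54, 0.15, 0.95]
   87.0 3111.0 [6.12, -1.05, 0.98]
top area 16463.0
   30.0 1200.0 [-0.88, 6.56, 0.95]
   33.0 1369.0 [-0.95, 6.59, 0.94]
   36.0 1513.0 [-1.38, 7.02, 0.94]
   39.0 1615.0 [-0.95, 6.88, 0.93]
   42.0 1677.0 [-0.91, 6.87, 0.93]
   45.0 1708.0 [-1.01, 6.91, 0.93]
   48.0 1713.0 [-0.91, 6.96, 0.93]
   51.0 1689.0 [-1.21, 7.1, 0.93]
   54.0 1651.0 [-0.88, 6.31, 0.94]
   57.0 1558.0 [-0.89, 7.11, 0.95]
   60.0 1432.0 [-1.04, 7.3, 0.95]
   63.0 1300.0 [-0.86, 6.58, 0.95]
   66.0 1115.0 [-0.72, 6.63, 0.96]
   69.0 918.0 [-0.35, 6.85, 0.96]
   72.0 751.0 [-0.8, 7.04, 0.97]
   75.0 626.0 [-1.0, 7.17, 0.97]
   78.0 622.0 [-1.48, 6.88, 0.97]
   81.0 715.0 [-1.58, 6.64, 0.97]
   84.0 860.0 [-1.22, 6.26, 0.97]
   87.0 1024.0 [-0.65, 6.48, 0.96]
```

```bash
python3 - <<'E'
from h import *
goto([.5862,.0700,.1526],down(0,T,AZ)*Ro.from_rotvec([0,0,np.radians(76.5)]))
E
```

```text
shift [0.009, 0.0024, 0.596] turn [0.0011, 0.0027, -0.0001] rows>= 3.6
```

```bash
python3 -m jog '[[[0.004,0,0.12],[0,0,0],0],[[0.009,0.002,0.25],[0.001,0.003,0],0],[[0.009,0.002,0.38],[0.001,0.003,0],0],[[0.009,0.002,0.5],[0.001,0.003,0],0],[[0.009,0.002,0.56],[0.001,0.003,0],0],[[0.009,0.002,0.596],[0.001,0.003,0],0],[[0.009,0.002,0.596],[0.001,0.003,0],0]]'; python3 st.py; python3 -m jog '[[[0,0,0],[0,0,0],1],[[0,0,0],[0,0,0],1],[[0,0,0],[0,0,0],1],[[0,0,0],[0,0,0],1],[[0,0,0],[0,0,0],1],[[0,0,0],[0,0,0],1],[[0,0,0],[0,0,0],1],[[0,0,0],[0,0,0],1]]' 60; python3 st.py
```

```text
time_s: 16.9
position: [0.5852, 0.0699, 0.1498]
eef_rot: [-0.04, 0.972, 0.101, 0.211]
wrist_force: [-0.9, -0.8, -0.2]
width: 0.0918
tool F [-1.   0.6 -0.3] M [-0.06 -0.37 -0.03] w 0.0918 dep 0.0819 lat(tool) [-0.0032 -0.0003] j [-0.34  0.28  0.23  2.16 -0.44  0.31 -1.1 ] t 16.9
tool turn cw deg [ 0.12 -0.21 76.53] axis err deg 0.22
time_s: 17.7
position: [0.5852, 0.07, 0.1499]
eef_rot: [-0.04, 0.971, 0.101, 0.211]
wrist_force: [-1.0, 0.1, 2.6]
width: 0.0357
tool F [ 0.2 -0.4 -2.7] M [ 0.03 -0.46 -0.12] w 0.0357 dep 0.0818 lat(tool) [-0.003  -0.0004] j [-0.34  0.28  0.23  2.16 -0.44  0.31 -1.1 ] t 17.7
tool turn cw deg [ 0.12 -0.2  76.48] axis err deg 0.21
```

```bash
python3 -m jog '[[[0,0,0],[0,0,0.01],1],[[0,0,0],[0,0,0.015],1],[[0,0,0],[0,0,0.015],1],[[0,0,0],[0,0,0.015],1]]'; python3 st.py; python3 -m jog '[[[0,0,0],[0,0,0.01],1],[[0,0,0],[0,0,0.015],1],[[0,0,0],[0,0,0.015],1],[[0,0,0],[0,0,0.015],1]]'; python3 st.py; python3 -m jog '[[[0,0,0],[0,0,0.01],1],[[0,0,0],[0,0,0.015],1],[[0,0,0],[0,0,0.015],1],[[0,0,0],[0,0,0.015],1]]'; python3 st.py
```

```text
time_s: 18.1
position: [0.5852, 0.0701, 0.15]
eef_rot: [-0.046, 0.974, 0.078, 0.21]
wrist_force: [-0.8, 0.6, 1.7]
width: 0.0363
tool F [ 0.  -0.8 -1.8] M [ 0.27 -0.43  0.19] w 0.0363 dep 0.0817 lat(tool) [-0.003  -0.0004] j [-0.35  0.28  0.25  2.16 -0.45  0.31 -1.14] t 18.1
tool turn cw deg [ 0.13 -0.19 79.27] axis err deg 0.21
time_s: 18.5
position: [0.5851, 0.0703, 0.15]
eef_rot: [-0.051, 0.975, 0.055, 0.209]
wrist_force: [-1.2, 0.5, 1.4]
width: 0.0354
tool F [-0.5 -0.8 -1.7] M [ 0.29 -0.42 -0.06] w 0.0354 dep 0.0817 lat(tool) [-0.003  -0.0005] j [-0.36  0.28  0.26  2.16 -0.47  0.31 -1.17] t 18.5
tool turn cw deg [ 0.14 -0.19 81.96] axis err deg 0.21
time_s: 18.9
position: [0.5851, 0.0704, 0.15]
eef_rot: [-0.056, 0.976, 0.032, 0.207]
wrist_force: [-0.9, 1.4, 2.6]
width: 0.0357
tool F [ 0.3 -1.7 -2.6] M [ 0.31 -0.37 -0.35] w 0.0357 dep 0.0817 lat(tool) [-0.0031 -0.0005] j [-0.38  0.28  0.27  2.16 -0.48  0.31 -1.21] t 18.9
tool turn cw deg [ 0.14 -0.19 84.64] axis err deg 0.21
```

```bash
python3 -m jog '[[[0,0,0],[0,0,0.01],1],[[0,0,0],[0,0,0.02],1],[[0,0,0],[0,0,0.02],1],[[0,0,0],[0,0,0.02],1]]'; python3 st.py; python3 -m jog '[[[0,0,0],[0,0,0.01],1],[[0,0,0],[0,0,0.02],1],[[0,0,0],[0,0,0.02],1],[[0,0,0],[0,0,0.02],1]]'; python3 st.py; python3 -m jog '[[[0,0,0],[0,0,0.01],1],[[0,0,0],[0,0,0.015],1],[[0,0,0],[0,0,0.015],1],[[0,0,0],[0,0,0.015],1]]'; python3 st.py
python3 -m jog '[[[0,0,0],[0,0,0],0.3],[[0,0,0],[0,0,0],0],[[0,0,0],[0,0,0],0],[[0,0,0],[0,0,0],0],[[0,0,0],[0,0,0],0]]'; python3 -m jog '[[[0,0,-0.1],[0,0,0],0],[[0,0,-0.2],[0,0,0],0],[[0,0,-0.35],[0,0,0],0],[[0,0,-0.5],[0,0,0],0],[[0,0,-0.6],[0,0,0],0],[[0,0,-0.6],[0,0,0],0]]'
python3 - <<'E'
from h import *
for n in("scene","top"): cv2.imwrite(f"pics/{n}7.png",manip.read_camera(n)[:,:,::-1])
s_=cv2.imread("pics/scene7.png");t=cv2.imread("pics/top7.png")
cv2.imwrite("pics/g3.png",np.hstack([cv2.resize(s_[170:270,310:390],None,fx=5,fy=5,interpolation=cv2.INTER_CUBIC),cv2.resize(t[190:290,250:330],None,fx=5,fy=5,interpolation=cv2.INTER_CUBIC)]))
E
python3 yaw.py 7 | sed -n '/top/,$p'
```

```text
time_s: 19.3
position: [0.5851, 0.0705, 0.1499]
eef_rot: [-0.062, 0.977, 0.001, 0.205]
wrist_force: [-0.7, 1.7, 1.0]
width: 0.036
tool F [-0.2 -1.9 -1. ] M [ 0.45 -0.4   0.03] w 0.036 dep 0.0818 lat(tool) [-0.0032 -0.0004] j [-0.39  0.28  0.29  2.16 -0.49  0.31 -1.26] t 19.3
tool turn cw deg [ 0.15 -0.2  88.27] axis err deg 0.22
time_s: 19.7
position: [0.5851, 0.0707, 0.15]
eef_rot: [-0.069, 0.976, -0.03, 0.203]
wrist_force: [-0.1, 2.7, 1.7]
width: 0.0359
tool F [ 0.3 -2.9 -1.2] M [ 0.65 -0.44  0.12] w 0.0359 dep 0.0817 lat(tool) [-0.0032 -0.0003] j [-0.4   0.28  0.3   2.17 -0.5   0.32 -1.31] t 19.7
tool turn cw deg [ 0.15 -0.19 91.91] axis err deg 0.22
time_s: 20.1
position: [0.5851, 0.0708, 0.15]
eef_rot: [-0.074, 0.975, -0.053, 0.202]
wrist_force: [-1.2, 2.2, 1.0]
width: 0.0359
tool F [-1.  -2.2 -1.1] M [ 0.72 -0.54 -0.03] w 0.0359 dep 0.0817 lat(tool) [-0.0032 -0.0004] j [-0.41  0.28  0.31  2.17 -0.52  0.32 -1.35] t 20.1
tool turn cw deg [ 0.16 -0.19 94.61] axis err deg 0.22
time_s: 20.6
position: [0.5851, 0.0706, 0.1499]
eef_rot: [-0.073, 0.975, -0.053, 0.202]
wrist_force: [-0.6
[... 157 characters left out ...]

top area 16512.0
   30.0 835.0 [0.02, 8.37, 0.95]
   33.0 797.0 [0.04, 8.23, 0.96]
   36.0 854.0 [-0.34, 8.6, 0.96]
   39.0 968.0 [-1.19, 9.17, 0.95]
   42.0 1128.0 [-1.2, 9.1, 0.95]
   45.0 1320.0 [-1.46, 8.69, 0.95]
   48.0 1501.0 [-0.89, 9.37, 0.95]
   51.0 1652.0 [-0.73, 9.31, 0.94]
   54.0 1765.0 [-0.38, 9.05, 0.94]
   57.0 1872.0 [-0.13, 9.11, 0.95]
   60.0 1925.0 [0.7, 9.55, 0.95]
   63.0 1966.0 [0.68, 8.74, 0.95]
   66.0 1980.0 [-0.08, 7.83, 0.96]
   69.0 1961.0 [0.81, 8.06, 0.96]
   72.0 1909.0 [0.8, 7.13, 0.97]
   75.0 1852.0 [0.44, 7.71, 0.97]
   78.0 1686.0 [-0.67, 7.62, 0.98]
   81.0 1426.0 [-0.94, 8.57, 0.97]
   84.0 1173.0 [-0.44, 8.72, 0.96]
   87.0 942.0 [-0.56, 9.19, 0.95]
```

View pics/g3.png

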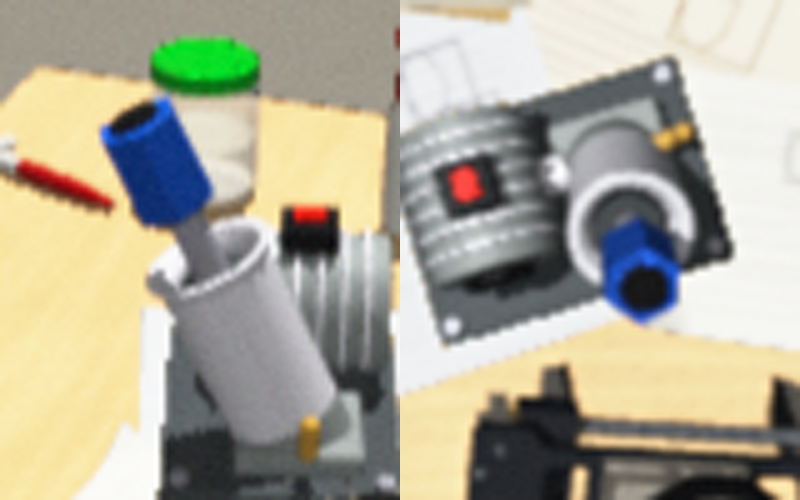

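```bash
python3 - <<'E'
from h import *
goto([.5866,.0702,.1545],down(0,T,AZ)*Ro.from_rotvec([0,0,np.radians(33.5)]))
P,R,s=cur();print(P)
E
```

```text
shift [0.0098, -0.0004, 0.589] turn [-0.0006, 0.0007, -0.3396] rows>= 7.1
[0.51286668 0.04875639 0.31365816]
```

```bash
python3 -m jog '[[[0.005,0,0.02],[0,0,-0.045],0],[[0.01,0,0.05],[0,0,-0.09],0],[[0.01,0,0.08],[0,0,-0.135],0],[[0.01,0,0.1],[0,0,-0.18],0],[[0.01,0,0.12],[0,0,-0.225],0],[[0.01,0,0.14],[0,0,-0.27],0],[[0.01,0,0.16],[0,0,-0.315],0],[[0.01,0,0.16],[0,0,-0.34],0]]'; python3 - <<'E'
from h import *
goto([.5868,.0705,.1540],down(0,T,AZ)*Ro.from_rotvec([0,0,np.radians(33.5)]))
E
```

```text
time_s: 22.1
position: [0.534, 0.0541, 0.2681]
eef_rot: [0.04, 0.866, 0.453, 0.209]
wrist_force: [0.0, -0.3, 0.4]
width: 0.092
shift [0.0086, 0.0049, 0.4225] turn [-0.0016, 0.0019, 0.002] rows>= 2.5
```

```bash
python3 -m jog '[[[0.004,0.002,0.12],[0,0,0],0],[[0.009,0.005,0.24],[-0.001,0.002,0.002],0],[[0.009,0.005,0.34],[-0.001,0.002,0.002],0],[[0.009,0.005,0.4],[-0.001,0.002,0.002],0.5],[[0.009,0.005,0.422],[-0.001,0.002,0.002],0.5],[[0.009,0.005,0.422],[-0.001,0.002,0.002],0.5],[[0.009,0.005,0.422],[-0.001,0.002,0.002],0.6]]'; python3 st.py; python3 -m jog '[[[0,0,0],[0,0,0],1],[[0,0,0],[0,0,0],1],[[0,0,0],[0,0,0],1],[[0,0,0],[0,0,0],1],[[0,0,0],[0,0,0],1],[[0,0,0],[0,0,0],1]]' 60; python3 st.py
```

```text
time_s: 22.8
position: [0.5867, 0.07, 0.1541]
eef_rot: [0.039, 0.867, 0.45, 0.212]
wrist_force: [-0.0, 0.8, 0.1]
width: 0.0619
tool F [ 0.6 -0.4 -0. ] M [ 0.23 -0.24 -0.01] w 0.0619 dep 0.0786 lat(tool) [ 0.0005 -0.    ] j [-0.56  0.29  0.49  2.17 -0.65  0.35 -0.16] t 22.8
tool turn cw deg [ 1.000e-01 -1.000e-02  3.352e+01] axis err deg 0.09
time_s: 23.4
position: [0.5869, 0.0703, 0.1548]
eef_rot: [0.039, 0.867, 0.45, 0.213]
wrist_force: [-3.8, 0.0, 6.4]
width: 0.0353
tool F [ 0.3 -1.2 -7.3] M [ 0.47 -0.29  0.05] w 0.0353 dep 0.078 lat(tool) [0.0012 0.0001] j [-0.56  0.28  0.49  2.17 -0.65  0.35 -0.16] t 23.4
tool turn cw deg [ 0.07  0.06 33.54] axis err deg 0.09
```

```bash
sed -i 's/^M=R.as_matrix();ref.*/ref=down(0,T,AZ);a=(ref.inv()*R).as_rotvec(degrees=True);print("   yaw",a[2].round(1),"Mz",R.inv().apply(s["torque"])[2].round(2))/' st.py; python3 -m jog '[[[0,0,0],[0,0,0.02],1],[[0,0,0],[0,0,0.04],1]]' >/dev/null; python3 st.py;python3 -m jog '[[[0,0,0],[0,0,0.02],1],[[0,0,0],[0,0,0.04],1]]' >/dev/null; python3 st.py;python3 -m jog '[[[0,0,0],[0,0,0.02],1],[[0,0,0],[0,0,0.04],1]]' >/dev/null; python3 st.py;python3 -m jog '[[[0,0,0],[0,0,0.02],1],[[0,0,0],[0,0,0.04],1]]' >/dev/null; python3 st.py;
```

```text
tool F [-0.   0.4 -1.3] M [ 0.12 -0.38 -0.03] w 0.0352 dep 0.0779 lat(tool) [0.0011 0.    ] j [-0.59  0.29  0.52  2.17 -0.67  0.36 -0.26] t 23.6
   yaw 40.9 Mz -0.03
tool F [-0.5  0.3  0.3] M [-0.02 -0.43 -0.06] w 0.0359 dep 0.0779 lat(tool) [0.001  0.0001] j [-0.62  0.29  0.56  2.17 -0.7   0.36 -0.37] t 23.8
   yaw 48.2 Mz -0.06
tool F [-0.5 -0.9  1. ] M [ 0.13 -0.21 -0.06] w 0.0355 dep 0.0779 lat(tool) [ 0.001  -0.0002] j [-0.64  0.3   0.59  2.17 -0.72  0.37 -0.47] t 24.0
   yaw 55.6 Mz -0.06
tool F [-0.9  0.9  0.7] M [-0.07 -0.31 -0.74] w 0.0355 dep 0.0779 lat(tool) [ 0.0011 -0.0003] j [-0.67  0.3   0.62  2.18 -0.75  0.37 -0.58] t 24.2
   yaw 62.8 Mz -0.74
```

```bash
python3 -m jog '[[[0,0,0],[0,0,0],1],[[0,0,0],[0,0,0],1],[[0,0,0],[0,0,0],1]]' >/dev/null; python3 st.py; python3 -m jog '[[[0,0,0],[0,0,-0.02],1],[[0,0,0],[0,0,-0.045],1],[[0,0,0],[0,0,-0.045],1]]' >/dev/null; python3 st.py; python3 -m jog '[[[0,0,0],[0,0,0.01],1],[[0,0,0],[0,0,0.01],1]]' >/dev/null; python3 st.py; python3 -m jog '[[[0,0,0],[0,0,0.01],1],[[0,0,0],[0,0,0.01],1]]' >/dev/null; python3 st.py;  python3 -m jog '[[[0,0,0],[0,0,0.01],1],[[0,0,0],[0,0,0.01],1]]' >/dev/null; python3 st.py; python3 -m jog '[[[0,0,0],[0,0,0.01],1],[[0,0,0],[0,0,0.01],1]]' >/dev/null; python3 st.py
```

```text
tool F [ 1. -0.  1.] M [-0.02 -0.35 -0.33] w 0.0354 dep 0.0779 lat(tool) [ 0.0011 -0.0003] j [-0.67  0.3   0.62  2.18 -0.75  0.37 -0.58] t 24.5
   yaw 62.7 Mz -0.33
tool F [ 0.4 -0.8  0.7] M [ 0.14 -0.25 -0.12] w 0.0358 dep 0.0779 lat(tool) [ 0.0011 -0.0002] j [-0.64  0.29  0.58  2.17 -0.72  0.37 -0.46] t 24.8
   yaw 54.6 Mz -0.12
tool F [-0.3 -0.3 -0.3] M [ 0.06 -0.38 -0.  ] w 0.0357 dep 0.0779 lat(tool) [ 0.0011 -0.0002] j [-0.65  0.3   0.59  2.17 -0.73  0.37 -0.49] t 25.0
   yaw 56.5 Mz -0.0
tool F [-0.1 -0.1  0.5] M [ 0.04 -0.31 -0.08] w 0.0356 dep 0.0779 lat(tool) [ 0.0011 -0.0003] j [-0.65  0.3   0.6   2.17 -0.73  0.37 -0.51] t 25.2
   yaw 58.4 Mz -0.08
tool F [ 0.5  0.2 -0.4] M [-0.02 -0.27 -0.06] w 0.0358 dep 0.0779 lat(tool) [ 0.0011 -0.0003] j [-0.66  0.3   0.61  2.18 -0.74  0.37 -0.54] t 25.4
   yaw 60.3 Mz -0.06
tool F [0.1 0.3 0.5] M [-0.02 -0.38 -0.16] w 0.0359 dep 0.0779 lat(tool) [ 0.0011 -0.0003] j [-0.67  0.3   0.62  2.18 -0.75  0.37 -0.57] t 25.6
   yaw 62.2 Mz -0.16
```

```bash
python3 -m jog '[[[0,0,0],[0,0,0.01],1],[[0,0,0],[0,0,0.01],1]]' >/dev/null; python3 st.py; python3 -m jog '[[[0,0,0],[0,0,0.01],1],[[0,0,0],[0,0,0.01],1]]' >/dev/null; python3 st.py
```

```text
tool F [-0.4  0.2 -0.4] M [-0.1  -0.4  -0.51] w 0.036 dep 0.0779 lat(tool) [ 0.0011 -0.0003] j [-0.67  0.3   0.63  2.18 -0.75  0.37 -0.59] t 25.8
   yaw 64.0 Mz -0.51
tool F [-0.2  1.2 -0.4] M [-0.15 -0.43 -0.7 ] w 0.0355 dep 0.0779 lat(tool) [ 0.0011 -0.0003] j [-0.68  0.3   0.63  2.18 -0.76  0.38 -0.62] t 26.0
   yaw 65.8 Mz -0.7
```

```bash
python3 -m jog '[[[0,0,0.003],[0,0,-0.01],1],[[0,0,0.005],[0,0,-0.025],1],[[0,0,0.005],[0,0,-0.025],1]]' >/dev/null; python3 st.py
```

```text
tool F [ -3.6  -1.6 -19.9] M [ 0.53 -1.36 -0.  ] w 0.0355 dep 0.0782 lat(tool) [ 0.0015 -0.0002] j [-0.66  0.3   0.61  2.17 -0.75  0.37 -0.55] t 26.3
   yaw 61.4 Mz -0.0
```

```bash
python3 -m jog '[[[0,0,0],[0,0,0],1],[[0,0,0],[0,0,0],0.3],[[0,0,0],[0,0,0],0],[[0,0,0],[0,0,0],0],[[0,0,0],[0,0,0],0],[[0,0,0],[0,0,0],0],[[0,0,0],[0,0,0],0]]'; python3 st.py; python3 -m jog '[[[0,0,-0.1],[0,0,0],0],[[0,0,-0.2],[0,0,0],0],[[0,0,-0.35],[0,0,0],0],[[0,0,-0.5],[0,0,0],0],[[0,0,-0.6],[0,0,0],0],[[0,0,-0.6],[0,0,0],0]]'
python3 - <<'E'
from h import *
for n in("scene","top"): cv2.imwrite(f"pics/{n}8.png",manip.read_camera(n)[:,:,::-1])
s_=cv2.imread("pics/scene8.png");t=cv2.imread("pics/top8.png")
M=down(0,T,AZ).as_matrix()
th=np.linspace(0,2*np.pi,40)
out=[]
for n,im,(x0,y0) in(("scene",s_,(315,180)),("top",t,(265,200))):
    k=6;c=cv2.resize(im[y0:y0+80,x0:x0+66],None,fx=k,fy=k,interpolation=cv2.INTER_CUBIC)
    for d,col in((-.081,(0,0,255)),(-.065,(0,255,0))):
        q=MOUTH+d*AX+AX*.159+.0205*(np.outer(np.cos(th),M[:,0])+np.outer(np.sin(th),M[:,1]))
        u=((proj(n,q)-[x0,y0]+.5)*k).astype(np.int32);cv2.polylines(c,[u],True,col,1)
    out.append(c)
cv2.imwrite("pics/g4.png",np.hstack(out))
E
python3 yaw.py 8 | sed -n '/top/,$p' | sort -k2n | head -3
```

```text
time_s: 27.0
position: [0.5873, 0.0701, 0.1547]
eef_rot: [-0.014, 0.949, 0.228, 0.216]
wrist_force: [0.4, -0.5, -0.2]
width: 0.0814
tool F [0.  0.6 0.3] M [ 0.07 -0.4  -0.03] w 0.0814 dep 0.0782 lat(tool) [ 0.0015 -0.0002] j [-0.66  0.3   0.61  2.17 -0.75  0.37 -0.55] t 27.0
   yaw 61.4 Mz -0.03
time_s: 27.6
position: [0.5161, 0.0473, 0.3247]
eef_rot: [-0.017, 0.948, 0.227, 0.223]
wrist_force: [-0.8, 0.3, 0.6]
width: 0.0919
top area 16724.0
   60.0 513.0 [0.28, 6.73, 0.96]
   63.0 542.0 [0.31, 6.87, 0.96]
```

View pics/g4.png

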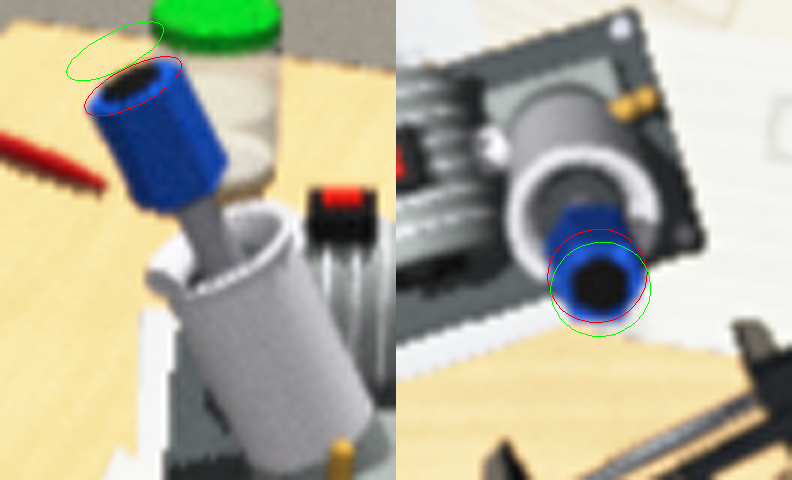

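View pics/scene8.png

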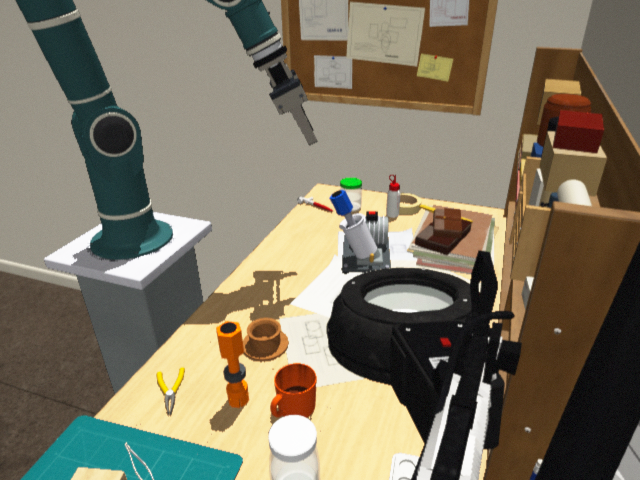

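Both views show the wrench at the depth expected for fully home (the red ring in the overlay). The fingers are clear, and the jar, mug, glue bottle and orange look-alike are where they were. I'm handing it in.

```bash
python3 - <<'E'
from h import *
print(manip.finish_job()); s=manip.observe();print(s["time_s"],s["wrist_force"].round(1))
E
```

```text
the job is handed in; nothing more can be done
None
the job is handed in; nothing more can be done
```

The nut is tight against its stop by feel, and the wrench is standing on it, released. I handed the job in at about 27.7 s, with no verdict reported.

**What I did:**
- I took the blue wrench out of its stand and put it down the barrel. It touched the nut at 64 mm depth.
- I turned it clockwise under light pressure until it dropped on. It came home at about 80 mm, the expected 16 mm lower.
- I screwed the nut in clockwise with a drag of about 0.25 N m, up to its stop.

**What the checks showed:**
- **Stop:** I did not recognise the stop straight away and kept turning, including after two fresh grips. The torque then swung erratically between about -0.7 and +0.2 N m, and the wrench turned further than the nut's travel allows. The best explanation is that the socket slipped over the nut's corners.
- **Stop, second feel:** After another fresh grip, the socket turned freely with almost no torque. It then met resistance, rising to 0.7 N m, at the same angle as before, one hexagon side (60 degrees) further round. So I take the nut to be at its stop; I could not read its angle directly.
- **Home:** A last 20 N push moved the wrench only 0.3 mm. The final pictures agree with the fully home depth to about 2 mm.
- **Surroundings:** In the final pictures the jar, mug, glue bottle and orange look-alike look undisturbed. The fingers were about 13 cm clear of the handle with no load on the wrist.

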